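# Gauge the cap magazine and present the rod for reading

### The job

Take the gauge rod from its cradle and slide it, pin end first, into the guide tube of the cap magazine until its collar rests on the tube's mouth, without forcing it, so that the stack of caps inside pushes the pin back. Draw it fully out again and finish still holding it level in the air, with the pin's tip above the clipboard's paper, about 6 to 20 cm above the bench, for the reading. Do not drop the rod, and leave everything else where it is.

Things in the scene. Friction and masses are not known exactly. Their poses are not given: they have to be found in the camera images.
- gauge_rod: loose gauge rod, about 0.17 kg. Origin on its axis in the handle, the place to grip; x axis along the rod, away from the tip. Black square handle 16 x 16 mm, x -35 to +65 mm; steel collar disc 36 mm across, x -45 to -37; steel shaft 10 mm across, to x -145; pin 6 mm across, its tip at x -165 when out. Starts level in the cradle, axis 60 mm above the bench, handle sides upright, tip towards the robot (within 0.3 rad)
- gauge_pin (a joint): how far the pin at the rod's tip has been pushed back into the shaft, m: 0 out, up to 0.018. It slides stiffly (about 1 N) and stays where it is left. With the collar home in the tube, the caps inside push it to between 0.006 and 0.014
- pin_tip (a point): the end of the pin, on the rod's axis
- collar_face (a point): centre of the collar's face that looks towards the tip; it comes to rest on the tube's mouth
- cradle: fixed cradle: grey base 190 x 56 x 8 mm with two aluminium forks 10 mm thick. Origin on the bench, x axis along the rod. Fork under the shaft at x +20 mm (sides 67 mm high), fork under the handle's end at x +160 mm (sides 64 mm high, 48 mm wide). The rod's grip point lies over about x +110 mm, with free room on both sides
- magazine: fixed cap magazine: grey base 200 x 100 x 8 mm with brackets carrying the sloping tube. Origin on the bench, x axis in the tube's plane, towards the side where the mouth opens (away from the robot, within 0.3 rad of straight ahead). The mouth's centre lies at x +20 mm, 160 mm above the bench
- guide_tube: fixed sloping tube of the magazine. Origin at the centre of its mouth, 160 mm above the bench; x axis out of the mouth along the tube, away from the robot, 42 degrees above level; y level. Mouth: flat steel ring 40 mm outside, 17 mm bore, 55 mm long; then a tube 52 mm outside to 175 mm. Collar home: rod x axis along tube x, rod origin 45 mm out from the mouth. Caps lie 106 to 114 mm below the mouth
- clipboard: fixed wooden clipboard 170 x 125 x 5 mm with white paper, lying on the bench. Origin at its centre on the bench, x along its length, away from the robot; paper 145 x 110 mm centred at x -8 mm; steel clip at the x + end, 11 mm high
- calculator: bystander, loose: black calculator 86 x 125 x 14 mm, just beyond the clipboard. Origin under its centre
- tape_roll: bystander, loose: white paper tape roll lying flat, 84 mm across, 24 mm high. Origin under its centre
- loose_cap: bystander, loose: brass-coloured bottle cap 30 mm across, 18 mm high. Origin under its centre
- marker: bystander, loose: grey marker pen, about 115 mm long, 15 mm thick, lying across. Origin under its barrel
- bottle_1: bystander, loose: standing amber bottle 64 mm across, 170 mm high. Origin under its centre
- bottle_2: bystander, loose: standing amber bottle 64 mm across, 190 mm high, left side. Origin under its centre
- bottle_3: bystander, loose: standing amber bottle 64 mm across, 190 mm high, right side. Origin under its centre
Not all that is in view belongs to the job. What is shaped like the gauge_rod but turquoise is not meant.

How it is judged (in metres and radians):
On the way, in this order (a step that is already met when the one before it is completed fails the run):
1. the rod is in the guide tube, its collar on the mouth and its pin pushed back by the caps (x of collar_face in the frame of guide_tube below 0.003 m and distance between collar_face and guide_tube below 0.008 m and angle between the x axis of gauge_rod and the x axis of guide_tube, either way round below 0.12 rad and value of joint gauge_pin above 0.004 m), for 0.2 s.
2. the rod is drawn fully out of the tube, held by the robot (x of pin_tip in the frame of guide_tube above 0.005 m and contact force between the fingers and gauge_rod above 1 N), for 0.1 s.
At the end, for the whole second after the job is handed in: The robot holds the rod still, level within 0.17 rad (10 degrees), its pin tip above the clipboard's paper (145 x 110 mm) and 55 to 210 mm above the bench, the pin still pushed back by more than 4 mm; nothing but the gripper touches the rod, and no bystander has moved more than 30 mm (angle between gauge_rod's own x axis and vertical between 1.4 and 1.74 rad and x of pin_tip in the frame of clipboard between -0.0805 and 0.0645 m and y of pin_tip in the frame of clipboard between -0.055 and 0.055 m and height (world z) of pin_tip between 0.055 and 0.21 m and value of joint gauge_pin above 0.004 m and linear speed of gauge_rod below 0.03 m/s and contact force between the fingers and gauge_rod above 1 N and contact force between gauge_rod and cradle below 0.1 N and contact force between gauge_rod and magazine below 0.1 N and contact force between gauge_rod and clipboard below 0.1 N and contact force between gauge_rod and calculator below 0.1 N and contact force between gauge_rod and tape_roll below 0.1 N and contact force between gauge_rod and loose_cap below 0.1 N and contact force between gauge_rod and marker below 0.1 N and contact force between gauge_rod and bottle_1 below 0.1 N and contact force between gauge_rod and bottle_2 below 0.1 N and contact force between gauge_rod and bottle_3 below 0.1 N and distance of each of calculator, tape_roll, loose_cap, marker, bottle_1, bottle_2, bottle_3 from where it was at the start of the episode below 0.03 m); the arm keeps its last pose, push and grip.
It fails at once if the rod is dropped onto the bench (height (world z) of gauge_rod below 0.035 m).
It fails at once if the rod is forced against the magazine (over 60 N) (contact force between gauge_rod and magazine above 60 N).
It fails at once if a bystander is moved more than 30 mm (distance of any of calculator, tape_roll, loose_cap, marker, bottle_1, bottle_2, bottle_3 from where it was at the start of the episode above 0.03 m).
It also fails if it takes over 64 s, if anything falls off the work surface, if the arm or the gripper's body presses on something with over 40 N, if the wrist force passes 120 N, or if a joint passes its speed limit or range.

### The arm

A 7-joint arm with a two-finger parallel gripper is mounted at the origin on the work surface. World frame = base frame: x ahead of the robot, y to its left, z up, the work surface at z = 0. Lengths are in mm, angles in rad, forces in N, time in s.
With the tool pointing down it reaches from about 350 to 900 mm from the base axis. Payload 19.9 kg.
Tool frame: the origin (TCP) lies midway between the tips of the shut fingers; the grasp point (between the pads) lies 19 mm behind it (ctrl.pinch_z is the distance from the TCP to the grasp point, in mm); z points along the fingers, x is the direction in which the jaws open and shut, and the axes are right-handed (so a half turn about z gives the same grasp; the last joint's range is limited). The gripper opens to 94 mm and grips with 3 to 60 N. Pads are 16 mm wide; open, the fingers measure 119 mm over their backs; the gripper's body (75 mm by 177 mm) begins 78 mm behind the grasp point.
Start: joints at [1.304, 0.417, -0.01, 1.614, 0.005, 1.111, -0.053], TCP at [139.313, -609.252, 176.325] pointing down, gripper open.
Joint ranges: [-2.81, 2.81], [-0.39, 2.02], [-1.27, 1.25], [0.06, 2.57], [-1.19, 4.33], [0.19, 2], [-2.82, 2.82]. Speed limits (rad/s): [1.89, 1.89, 2.39, 2.39, 3.01, 3.01, 3.01].

### API

Orientations are given as a rotation vector (axis times angle).
In Python, from cell import ctrl gives the robot as it stands. The module is installed in compiled form; this text tells all that it offers.
- The arm moves only by the tool apply_moves, never from a script. Its arguments are lists of equal length, an entry for each row: "travel": the shift along the tool's x, y, z scaled (see below), a list of three; "angular": the turn, a rotation vector about the tool's x, y, z scaled (see below), a list of three; "fingers": the opening, from 0 (shut) to 1 (fully open). A call has 1 to 10 rows; each row shifts and turns the pose as measured when the row begins, along the tool's axes as they then stand; what a row does not reach is not made up. The controller multiplies each number of a shift by 0.03 m and each number of a turn by 0.08 rad. A row lasts 1/10 s, in which the tool goes at most 50 mm and 8.59 degrees, less where a joint would pass 70% of its speed; a pose out of reach is approached as far as the arm can. A call with a number of a shift or a turn outside -1 to 1 is refused whole. A call with a gripper value outside its range is refused whole. The fingers move at their own pace and stop on an object; "grip_force" is the grip in N (left out, the last holds). Time passes only in rows, so rows that do not move let the fingers close. It gives the time, the measured TCP pose, the force and the opening at its end, in the units of the state.
- ctrl.state(): the state, without advancing time (a new reading comes with each control period).
- ctrl.read_camera(name): name is "scene" or "top"; returns a dict with "pixels" (480x640x3 uint8, red, green, blue), "camera_matrix" (3x3 intrinsics, pixels), "pose" (4x4, takes a point from camera to world coordinates). Camera axes: x right, y down, z forward; pixel columns grow to the right and rows downward; lengths in mm; the calibration is good to about 2 mm. A picture is of the moment at which its call begins. There is no depth.
- ctrl.finish_job(): hands the job in, once; it reports no verdict.
The state is a dict: "clock": time; "joint_pos": joint angles; "dq": joint speeds; "tau": joint torques, N m; "tcp_pos": TCP position; "orientation": TCP orientation; "wrist_force": force on the tool from outside, world axes, zero at the start; "moment": the same for the moment, N m; "finger_gap": finger opening in mm.
Only numpy, scipy, OpenCV 4.12 (cv2) and the standard library are available. Lean on these libraries where they do the work, as an engineer would, in place of code of your own. Each camera call takes 0.05 s, during which the arm holds its last target.

## Working session

There is one attempt and no reset: what is moved stays moved. The work goes in short steps, Python scripts to look and compute and a tool call to move; the robot and the scene stay as the last step left them, time stands still between calls to the robot, and variables do not carry over. Pictures are saved under pics/ and viewed, and the job is handed in when it is done.

Besides the shell and the picture viewer there is one more tool, called as name(argument=value, ...), one argument or row to a line, values as JSON. apply_moves: Moves the arm, as the interface text tells. Its arguments: {"type":"object","properties":{"travel":{"type":"array","items":{"type":"array","items":{"type":"number","minimum":-1,"maximum":1}}},"angular":{"type":"array","items":{"type":"array","items":{"type":"number","minimum":-1,"maximum":1}}},"fingers":{"type":"array","items":{"type":"number"}},"grip_force":{"type":"number"}},"required":["travel","angular","fingers"]}

```bash
mkdir -p pics; ls
python3 - <<'E'
from cell import ctrl
import cv2
print(ctrl.state())
for n in ("scene","top"):
    r=ctrl.read_camera(n)
    cv2.imwrite(f"pics/{n}0.png",r["pixels"][:,:,::-1])
    print(n,r["camera_matrix"].tolist(),r["pose"].tolist())
E
```

```text
pics
{'clock': 0.0, 'joint_pos': array([ 1.30449645,  0.41795677, -0.01033788,  1.61414128,  0.00469879,
        1.1107123 , -0.05300935]), 'dq': array([ 0.00066362,  0.00111456, -0.0012569 , -0.00045805, -0.00048744,
       -0.00013802, -0.00029563]), 'tau': array([ 1.63961682e-03, -8.51261473e+01,  6.39531948e-01, -4.25989044e+01,
       -4.88186139e-02,  1.87093177e-02,  4.36242999e-05]), 'tcp_pos': array([ 139.23695465, -608.88231807,  175.7497182 ]), 'orientation': array([-2.45608251e+00,  1.95779568e+00,  1.53614346e-03]), 'wrist_force': array([ 0.06469038, -0.409687  , -0.46799185]), 'moment': array([-0.0174767 , -0.06191007,  0.0146609 ]), 'finger_gap': 94.07413585423912}
scene [[529.9931885767627, 0.0, 318.08887632004274], [0.0, 529.9931885767627, 248.46631854874937], [0.0, 0.0, 1.0]] [[-0.3969986412472803, 0.5804776861912724, -0.71094144251256, 1419.8602951819532], [0.9175041553311919, 0.23070323224949435, -0.32397861592955796, 393.0560470477654], [-0.02404586862247515, -0.7809107980196344, -0.6241795588919332, 894.22737837969], [0.0, 0.0, 0.0, 1.0]]
top [[540.1382972636079, 0.0, 313.82681634102653], [0.0, 540.1382972636079, 233.92067887745966], [0.0, 0.0, 1.0]] [[-0.019884351977812815, -0.9854886586427826, 0.16857258446399814, 351.98657642687516], [-0.9994563625030224, 0.02402779551934811, 0.022575307189667635, -14.967105222433533], [-0.026298136790463344, -0.16803204673195443, -0.9854306871984557, 1522.292355369587], [0.0, 0.0, 0.0, 1.0]]
```

View pics/scene0.png

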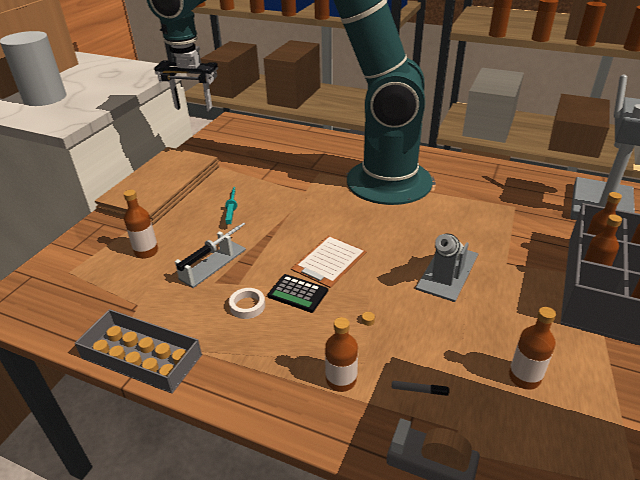

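View pics/top0.png

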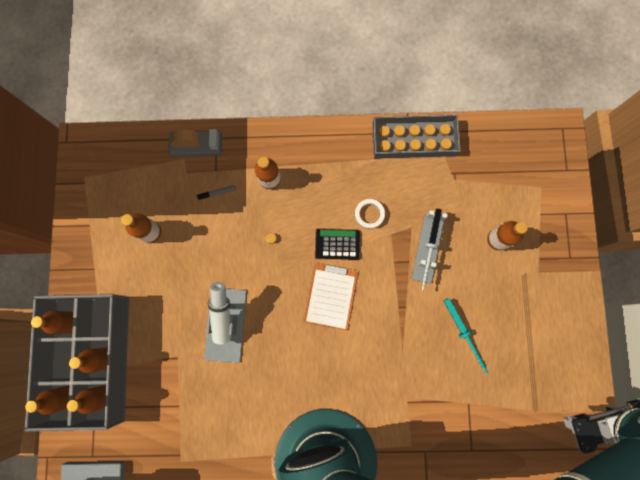

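The real rod is the black-handled one in the grey cradle, at top (433,240) and scene (205,250). The turquoise lookalike at top (465,335) and scene (231,205) is the one to avoid. I'll check with close crops.

Run:
```python
import cv2
s=cv2.imread("pics/scene0.png");t=cv2.imread("pics/top0.png")
def crop(im,x,y,w,h,k,n): cv2.imwrite(n,cv2.resize(im[y:y+h,x:x+w],None,fx=k,fy=k,interpolation=cv2.INTER_CUBIC))
crop(t,395,200,75,100,6,"pics/c_top_rod.png")
crop(s,165,210,100,80,8,"pics/c_sc_rod.png")
crop(t,190,270,80,100,6,"pics/c_top_mag.png")
crop(s,405,225,80,80,7,"pics/c_sc_mag.png")
crop(t,295,255,75,80,7,"pics/c_top_clip.png")
```

```text
(no output)
```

View pics/c_top_rod.png

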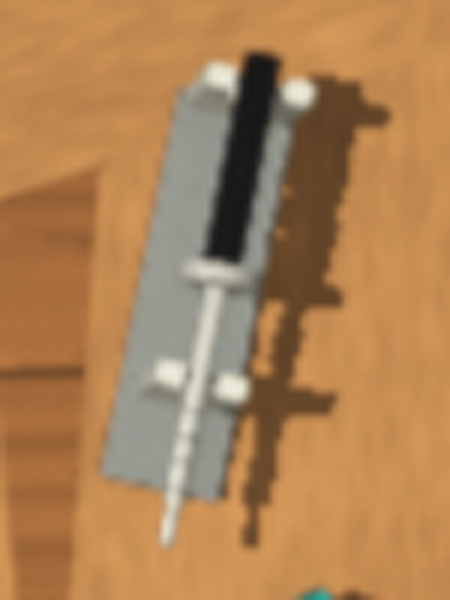

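View pics/c_sc_rod.png

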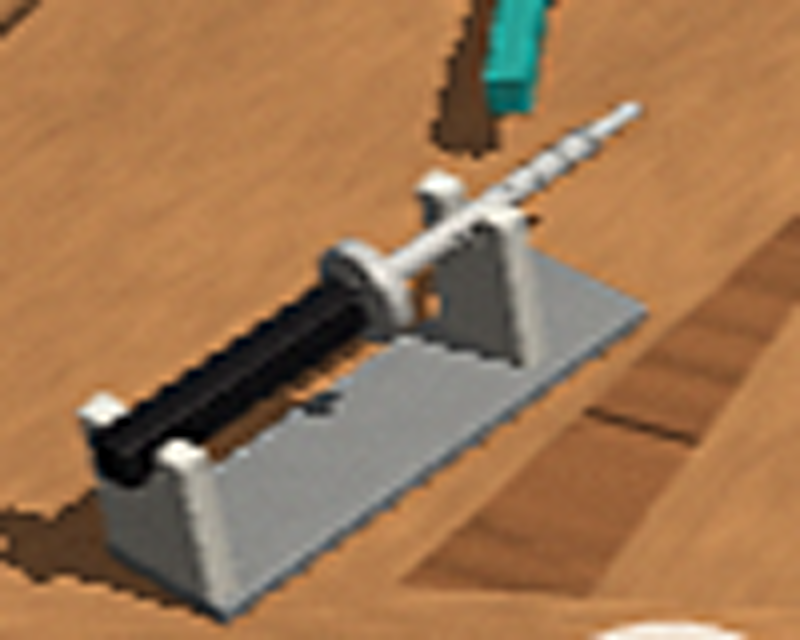

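View pics/c_top_mag.png

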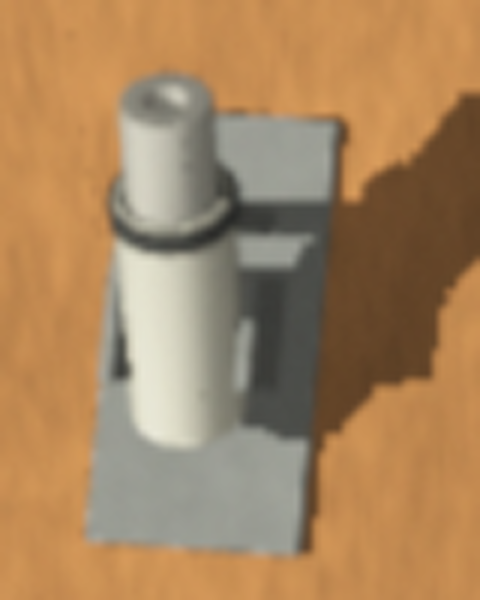

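View pics/c_sc_mag.png

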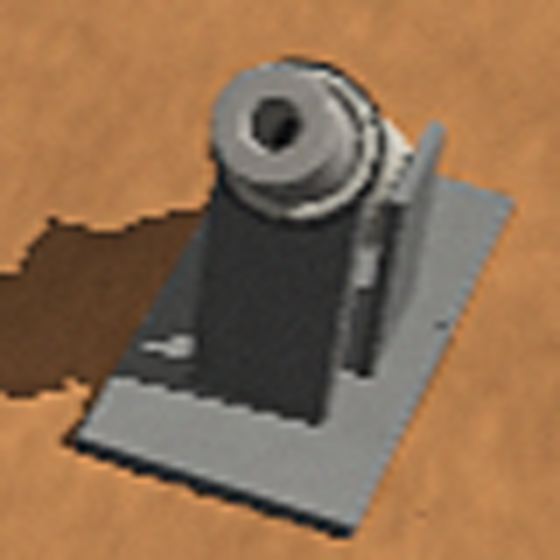

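View pics/c_top_clip.png

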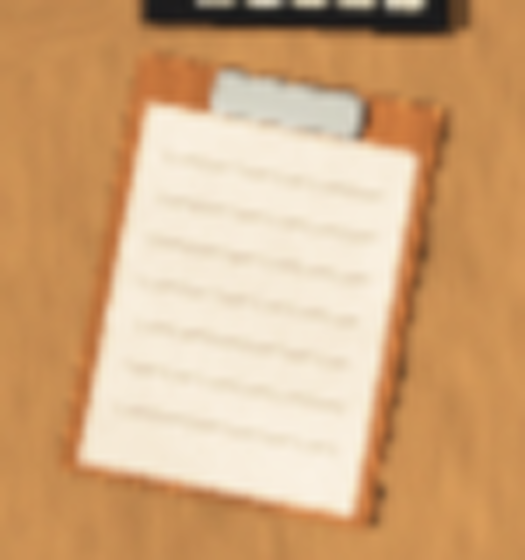

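```bash
cat > h.py <<'E'
import numpy as np, cv2
from scipy.optimize import least_squares
from scipy.spatial.transform import Rotation as R
CAM={"scene":(np.array([[529.9931885767627,0,318.08887632004274],[0,529.9931885767627,248.46631854874937],[0,0,1]]),
np.array([[-0.3969986412472803,0.5804776861912724,-0.71094144251256,1419.8602951819532],[0.9175041553311919,0.23070323224949435,-0.32397861592955796,393.0560470477654],[-0.02404586862247515,-0.7809107980196344,-0.6241795588919332,894.22737837969]])),
"top":(np.array([[540.1382972636079,0,313.82681634102653],[0,540.1382972636079,233.92067887745966],[0,0,1]]),
np.array([[-0.019884351977812815,-0.9854886586427826,0.16857258446399814,351.98657642687516],[-0.9994563625030224,0.02402779551934811,0.022575307189667635,-14.967105222433533],[-0.026298136790463344,-0.16803204673195443,-0.9854306871984557,1522.292355369587]]))}
def proj(c,P):
    K,T=CAM[c];P=np.atleast_2d(P);q=(P-T[:,3])@T[:,:3];q=q@K.T
    return q[:,:2]/q[:,2:]
def ray(c,uv):
    K,T=CAM[c];d=T[:,:3]@np.linalg.inv(K)@[uv[0],uv[1],1];return T[:,3],d/np.linalg.norm(d)
def atz(c,uv,z):
    o,d=ray(c,uv);return o+d*(z-o[2])/d[2]
def tri(a,b):
    o1,d1=ray("top",a);o2,d2=ray("scene",b)
    A=np.c_[d1,-d2];s=np.linalg.lstsq(A,o2-o1,rcond=None)[0]
    p,q=o1+d1*s[0],o2+d2*s[1];return (p+q)/2,np.linalg.norm(p-q)
def u(o,k,p): return np.array([o[0]+(p[0]+.5)/k-.5,o[1]+(p[1]+.5)/k-.5])
def fit(obs,x0):
    # obs: (cam, uv, local xyz); planar pose
    def w(p,l):
        c,s=np.cos(p[2]),np.sin(p[2]);return np.array([p[0]+c*l[0]-s*l[1],p[1]+s*l[0]+c*l[1],l[2]])
    f=lambda p:np.concatenate([proj(c,w(p,l))[0]-uv for c,uv,l in obs])
    r=least_squares(f,x0,x_scale=[10,10,.05]);return r.x,r.fun.reshape(-1,2)
E
python3 - <<'E'
from h import *
T=lambda p:u((395,200),6,p); S=lambda p:u((165,210),8,p)
print("tip tri",tri(T((166,545)),S((636,107))))
print("collar tri",tri(T((212,270)),S((367,287))))
obs=[("top",T((166,545)),(-165,0,60)),("top",T((262,56)),(65,0,68)),("top",T((212,270)),(-41,0,60)),
("scene",S((636,107)),(-165,0,60)),("scene",S((122,455)),(65,0,60)),("scene",S((367,287)),(-41,0,60))]
for cs in (None,"top","scene"):
    o=[q for q in obs if cs in(None,q[0])];x,r=fit(o,[560,-210,0]);print("rod",x);print(r.round(2).tolist())
M=lambda p:u((190,270),6,p); N=lambda p:u((405,225),7,p)
print("mouth tri",tri(M((165,98)),N((272,122))), atz("top",M((165,98)),160),atz("scene",N((272,122)),160))
b=[atz("top",M(p),8) for p in ((342,120),(303,552),(88,543))]; print(np.round(b,1))
s=[atz("scene",N(p),8) for p in ((515,203),(352,525),(78,432))]; print(np.round(s,1))
C=lambda p:u((295,255),7,p)
p=[atz("top",C(q),5) for q in ((146,102),(418,155),(355,516),(77,463))];print(np.round(p,1),np.mean(p,0))
E
```

```text
tip tri (array([ 441.33999921, -269.89183595,   59.28102669]), np.float64(0.49609132517527776))
collar tri (array([ 564.66311386, -296.69220517,   64.53745931]), np.float64(1.361458200419522))
rod [ 6.00907089e+02 -3.08622348e+02 -2.40706589e-01]
[[-0.08, 0.2], [0.14, -0.78], [0.78, 1.4], [0.38, -0.3], [-0.5, 1.44], [0.58, 0.42]]
rod [ 6.01700605e+02 -3.07862297e+02 -2.39626539e-01]
[[-0.32, -0.08], [-0.18, -1.06], [0.5, 1.12]]
rod [ 5.98908390e+02 -3.10336950e+02 -2.41321375e-01]
[[0.22, -0.82], [-0.62, 0.77], [0.43, -0.18]]
mouth tri (array([457.74044574, 263.37219093, 159.28984115]), np.float64(0.8971037441407548)) [457.57423832 263.66877578 160.        ] [458.88924445 263.08583314 160.        ]
[[457.3 211.5   8. ]
 [260.6 229.2   8. ]
 [266.5 328.1   8. ]]
[[275.3 331.1   8. ]
 [468.7 311.5   8. ]
 [458.1 213.7   8. ]]
[[510.7  17.3   5. ]
 [486.9 -91.4   5. ]
 [344.9 -61.9   5. ]
 [367.8  47.6   5. ]] [427.57753416 -22.10310536   5.        ]
```

Run:
```python
from h import *
t=cv2.imread("pics/top0.png");s=cv2.imread("pics/scene0.png")
def cyl(yaw,x0,x1,r,m=np.array([457.9,263.4,160])):
    e=np.radians(42);ax=np.array([np.cos(e)*np.cos(yaw),np.cos(e)*np.sin(yaw),np.sin(e)]);yy=np.array([-np.sin(yaw),np.cos(yaw),0]);zz=np.cross(ax,yy)
    a=np.linspace(0,2*np.pi,60)
    return np.concatenate([m+ax*x+r*(np.cos(a)[:,None]*yy+np.sin(a)[:,None]*zz) for x in(x0,x1)])
out=[]
for yaw in(-.05,-.09,-.13):
  row=[]
  for c,im,o,k in(("top",t,(190,270),5),("scene",s,(405,225),5)):
    w,h=(60,80)if c=="top" else(75,80)
    cr=cv2.resize(im[o[1]:o[1]+h,o[0]:o[0]+w],None,fx=k,fy=k,interpolation=cv2.INTER_CUBIC)
    for x0,x1,r in((-55,0,20),(-175,-55,26)):
      hl=cv2.convexHull(((proj(c,cyl(yaw,x0,x1,r))-o+.5)*k-.5).astype(np.float32)).astype(int)
      cv2.polylines(cr,[hl],True,(0,0,255),1)
    row.append(cr)
  out.append(np.hstack(row))
cv2.imwrite("pics/ov_top.png",np.hstack([o[:,:300] for o in out])[:, :800])
cv2.imwrite("pics/ov_sc.png",np.hstack([cv2.resize(o[:,300:],None,fx=.7,fy=.7) for o in out]))
for n,p in dict(b3=(495,242),b1=(268,180),b2=(148,234),cap=(271,240)).items():print(n,atz("top",p,30).round())
```

```text
b3 [ 572. -483.   30.]
b1 [767. 147.  30.]
b2 [618. 488.  30.]
cap [593. 140.  30.]
```

View pics/ov_top.png

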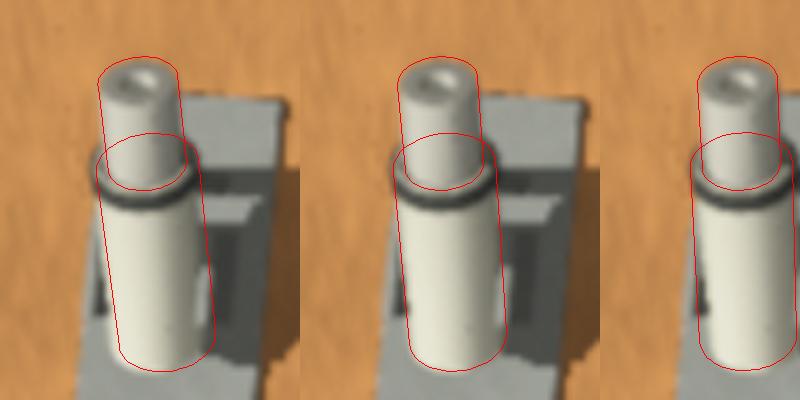

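View pics/ov_sc.png

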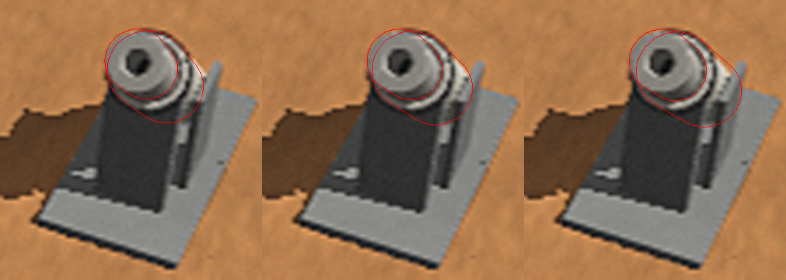

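apply_moves(
  travel=[
    [0, 0, -1],
    [0, 0, -1],
    [0, 0, -1],
    [0, 0, -1],
    [0, -1, 0],
    [0, -1, 0],
    [0, -1, 0],
    [0, -1, 0],
    [0, -1, 0],
    [0, -1, 0],
  ],
  angular=[
    [0, 0, 0],
    [0, 0, 0],
    [0, 0, 0],
    [0, 0, 0],
    [0, 0, 0],
    [0, 0, 0],
    [0, 0, 0],
    [0, 0, 0],
    [0, 0, 0],
    [0, 0, 0],
  ],
  fingers=[1, 1, 1, 1, 1, 1, 1, 1, 1, 1],
)

```text
clock: 1.1
tcp_pos: [315.0, -567.9, 297.4]
orientation: [-2.446, 1.967, 0.011]
wrist_force: [-0.4, -0.9, 0.4]
finger_gap: 93.8
```

```bash
cat >> h.py <<'E'
def rel(tcp,rv,tpos,tR):
    Rc=R.from_rotvec(rv).as_matrix()
    d=Rc.T@(np.array(tpos)-tcp); a=R.from_matrix(Rc.T@tR).as_rotvec()
    print("shift mm",d.round(1),"units",(d/30).round(2),"| turn",a.round(3),"units",(a/.08).round(2))
def tool(ry,tilt):
    # tool pose whose jaws are across an axis of yaw ry; tool z down, tilted forward (+) along the rod x dir by tilt
    f=np.array([np.cos(ry),np.sin(ry),0]); z=np.sin(tilt)*f-np.cos(tilt)*np.array([0,0,1.])
    x=np.array([np.sin(ry),-np.cos(ry),0]); return np.c_[x,np.cross(z,x),z]
ROD=np.array([601,-308.6,60.]);RY=-.2407
E
python3 - <<'E'
from h import *;from cell import ctrl
s=ctrl.state();print(s["joint_pos"].round(3))
Rt=tool(RY,0);print(Rt.round(2))
rel(s["tcp_pos"],s["orientation"],ROD+[0,0,140],Rt)
E
```

```text
[ 1.071  0.392 -0.076  1.377  0.029  1.381 -0.36 ]
[[-0.24 -0.97  0.  ]
 [-0.97  0.24 -0.  ]
 [ 0.   -0.   -1.  ]]
shift mm [-191.2 -335.2   98. ] units [ -6.37 -11.17   3.27] | turn [0.004 0.007 0.457] units [0.05 0.08 5.71]
```

apply_moves(
  travel=[
    [-0.57, -1, 0],
    [-0.57, -1, 0],
    [-0.57, -1, 0],
    [-0.57, -1, 0],
    [-0.57, -1, 0],
    [-0.57, -1, 0],
    [-0.57, -1, 0],
    [-0.57, -1, 0],
    [-0.57, -1, 0],
    [-0.57, -1, 0],
  ],
  angular=[
    [0, 0, 0],
    [0, 0, 0],
    [0, 0, 0],
    [0, 0, 0],
    [0, 0, 0],
    [0, 0, 0],
    [0, 0, 0],
    [0, 0, 0],
    [0, 0, 0],
    [0, 0, 0],
  ],
  fingers=[1, 1, 1, 1, 1, 1, 1, 1, 1, 1],
)

```text
clock: 2.1
tcp_pos: [579.9, -326.8, 293.4]
orientation: [-2.444, 1.969, 0.023]
wrist_force: [0.4, -0.0, 0.1]
finger_gap: 93.8
```

apply_moves(
  travel=[
    [0, 0, 0.5],
    [0, 0, 0.5],
    [0, 0, 0.5],
    [0, 0, 0.5],
    [0, 0, 0.5],
    [0, 0, 0.5],
  ],
  angular=[
    [0, 0, 1],
    [0, 0, 1],
    [0, 0, 1],
    [0, 0, 1],
    [0, 0, 0.9],
    [0, 0, 0.8],
  ],
  fingers=[1, 1, 1, 1, 1, 1],
)

```text
clock: 2.7
tcp_pos: [583.4, -318.9, 199.1]
orientation: [-1.927, 2.479, 0.027]
wrist_force: [0.2, 0.4, 0.2]
finger_gap: 94.1
```

Run:
```python
from h import *;from cell import ctrl
s=ctrl.state();print(s["joint_pos"].round(3),s["tcp_pos"])
rel(s["tcp_pos"],s["orientation"],ROD+[0,0,100],tool(RY,0))
```

```text
[ 0.546  0.485 -0.125  1.46   0.052  1.214 -1.404] [ 583.42078958 -318.85092144  199.14156156]
shift mm [-13.8 -15.   39.1] units [-0.46 -0.5   1.3 ] | turn [ 0.013  0.012 -0.008] units [ 0.16  0.15 -0.11]
```

Run:
```python
from h import *;from cell import ctrl
s=ctrl.state()
Rt=tool(RY,-.4); 
rel(s["tcp_pos"],s["orientation"],ROD-61*Rt[:,2],Rt)
```

```text
shift mm [-13.5 -39.3  82.6] units [-0.45 -1.31  2.75] | turn [-0.387  0.013 -0.006] units [-4.84  0.17 -0.08]
```

apply_moves(
  travel=[
    [-0.1, -0.2, 0],
    [-0.1, -0.2, 0],
    [-0.1, -0.2, 0],
    [-0.1, -0.2, 0],
    [0, -0.1, 0],
  ],
  angular=[
    [-1, 0.05, 0],
    [-1, 0.05, 0],
    [-1, 0.05, 0],
    [-1, 0, 0],
    [-0.8, 0, 0],
  ],
  fingers=[1, 1, 1, 1, 1],
)

```text
clock: 3.2
tcp_pos: [608.4, -313.2, 192.4]
orientation: [1.743, -2.252, -0.473]
wrist_force: [-0.7, -0.6, 0.6]
finger_gap: 93.7
```

```bash
cat > r.py <<'E'
from h import *;from cell import ctrl
import sys
s=ctrl.state();Rt=tool(RY,-.4);print(s["joint_pos"].round(2),s["tcp_pos"].round(1))
rel(s["tcp_pos"],s["orientation"],ROD+float(sys.argv[1])*Rt[:,2],Rt)
E
python3 r.py -61
```

```text
[ 0.44  0.83 -0.08  0.97  0.11  1.76 -1.46] [ 608.4 -313.2  192.4]
shift mm [ -3.1 -44.9  63.5] units [-0.1  -1.5   2.12] | turn [ 0.016  0.003 -0.012] units [ 0.2   0.04 -0.15]
```

apply_moves(
  travel=[
    [-0.05, -0.75, 0.7],
    [-0.05, -0.75, 0.7],
    [0, 0, 0.7],
  ],
  angular=[
    [0.1, 0, -0.08],
    [0.1, 0, -0.07],
    [0, 0, 0],
  ],
  fingers=[1, 1, 1],
)

```text
clock: 3.5
tcp_pos: [627.4, -313.5, 111.7]
orientation: [1.766, -2.248, -0.463]
wrist_force: [0.6, -0.2, -0.7]
finger_gap: 94.3
```

```bash
python3 r.py -61
python3 - <<'E'
from cell import ctrl
import cv2
for n,x,y,w,h in(("scene",120,170,160,120),("top",380,190,130,100)):
    r=ctrl.read_camera(n)["pixels"][:,:,::-1]
    cv2.imwrite(f"pics/{n}1.png",cv2.resize(r[y:y+h,x:x+w],None,fx=5,fy=5,interpolation=cv2.INTER_CUBIC))
E
```

```text
[ 0.43  0.91 -0.09  0.99  0.12  1.65 -1.46] [ 627.4 -313.5  111.7]
shift mm [ 1.5  4.5 -2.9] units [ 0.05  0.15 -0.1 ] | turn [0.003 0.003 0.002] units [0.04 0.04 0.03]
```

View pics/scene1.png

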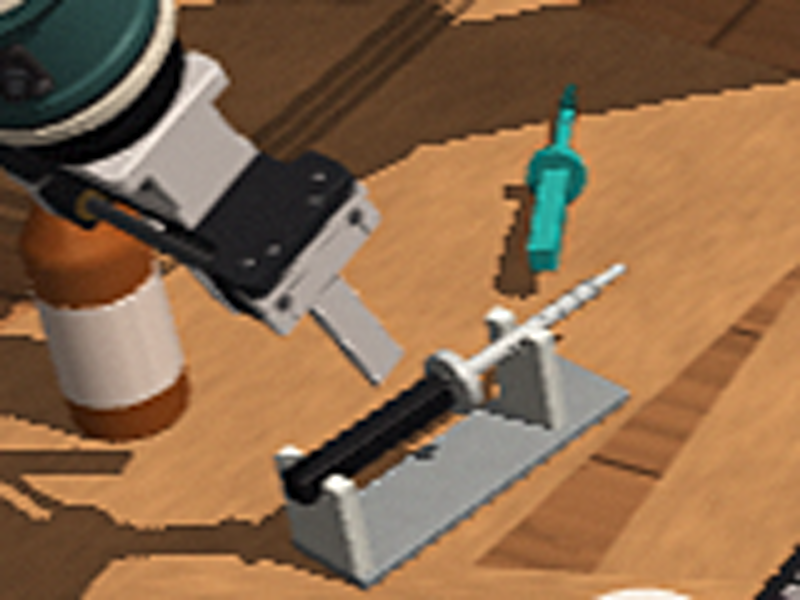

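View pics/top1.png

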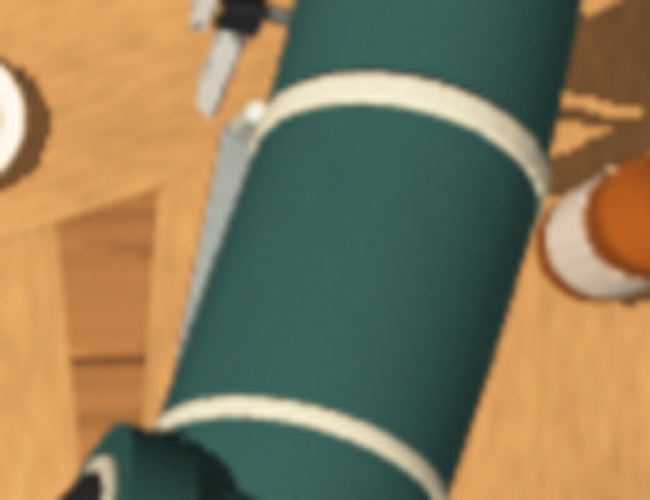

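Run:
```python
from h import *;from cell import ctrl
s=ctrl.state();Rc=R.from_rotvec(s["orientation"]).as_matrix()
for dx in(-47,0,47):print(dx,((proj("scene",s["tcp_pos"]+Rc[:,0]*dx)-[120,170])*5).round(),((proj("top",s["tcp_pos"]+Rc[:,0]*dx)-[380,190])*5).round())
print(((proj("scene",ROD)-[120,170])*5).round())
```

```text
-47 [[409. 400.]] [[205. 127.]]
0 [[342. 365.]] [[293. 146.]]
47 [[277. 331.]] [[381. 165.]]
[[396. 421.]]
```

apply_moves(
  travel=[
    [0.03, 0.08, 0.6],
    [0.02, 0.06, 0.6],
    [0, 0, 0.6],
  ],
  angular=[
    [0, 0, 0],
    [0, 0, 0],
    [0, 0, 0],
  ],
  fingers=[1, 1, 1],
)

```text
clock: 3.9
tcp_pos: [601.8, -309.9, 67.3]
orientation: [1.765, -2.251, -0.46]
wrist_force: [0.8, -0.4, 0.1]
finger_gap: 93.8
```

```bash
python3 r.py 19
```

```text
[ 0.45  0.9  -0.09  1.12  0.12  1.53 -1.47] [ 601.8 -309.9   67.3]
shift mm [-1.  -1.9 26.2] units [-0.03 -0.06  0.87] | turn [0.002 0.002 0.   ] units [0.02 0.03 0.  ]
```

apply_moves(
  travel=[
    [-0.03, -0.06, 0.5],
    [0, 0, 0.35],
    [0, 0, 0],
  ],
  angular=[
    [0, 0, 0],
    [0, 0, 0],
    [0, 0, 0],
  ],
  fingers=[1, 1, 1],
)

```text
clock: 4.2
tcp_pos: [593.2, -307.3, 43.1]
orientation: [1.764, -2.251, -0.46]
wrist_force: [-0.0, -0.2, -0.1]
finger_gap: 94.2
```

```bash
python3 r.py 19;python3 - <<'E'
from cell import ctrl
import cv2
for n,x,y,w,h in(("scene",120,170,160,120),):
    r=ctrl.read_camera(n)["pixels"][:,:,::-1]
    cv2.imwrite(f"pics/{n}2.png",cv2.resize(r[y:y+h,x:x+w],None,fx=5,fy=5,interpolation=cv2.INTER_CUBIC))
E
```

```text
[ 0.45  0.9  -0.09  1.16  0.12  1.48 -1.47] [ 593.2 -307.3   43.1]
shift mm [-0.6 -0.7  0.3] units [-0.02 -0.02  0.01] | turn [ 0.002  0.002 -0.   ] units [ 0.02  0.03 -0.  ]
```

View pics/scene2.png

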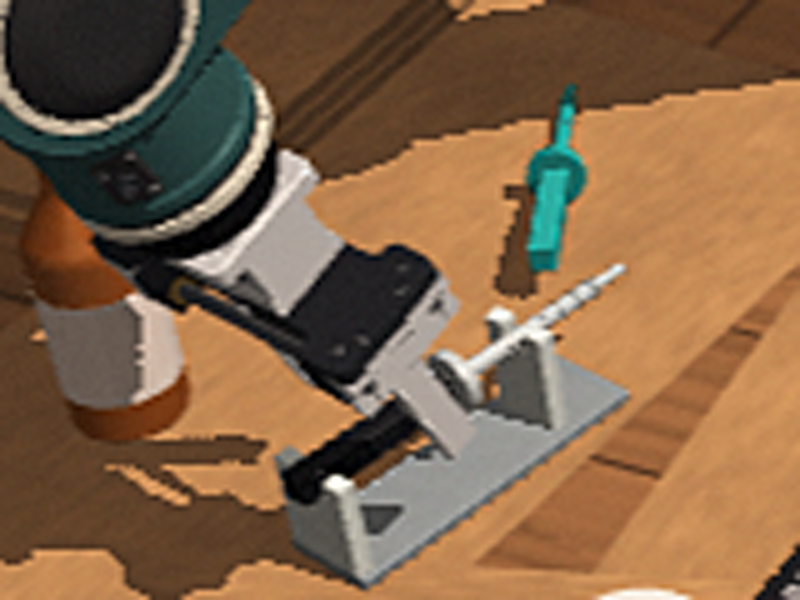

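The near finger is beside the black handle at about (440,400), clear of the collar and fork. I'll close the gripper.

apply_moves(
  travel=[
    [0, 0, 0],
    [0, 0, 0],
    [0, 0, 0],
    [0, 0, 0],
    [0, 0, 0],
    [0, 0, 0],
    [0, 0, 0],
    [0, 0, 0],
  ],
  angular=[
    [0, 0, 0],
    [0, 0, 0],
    [0, 0, 0],
    [0, 0, 0],
    [0, 0, 0],
    [0, 0, 0],
    [0, 0, 0],
    [0, 0, 0],
  ],
  fingers=[0.5, 0.3, 0, 0, 0, 0, 0, 0],
  grip_force=45,
)

```text
clock: 5.05
tcp_pos: [595.9, -307.9, 46.4]
orientation: [1.766, -2.254, -0.455]
wrist_force: [0.5, 0.2, -0.1]
finger_gap: 33.4
```

apply_moves(
  travel=[
    [0, 0, 0.05],
    [0, 0, 0],
    [0, 0, 0],
    [0, 0, 0],
  ],
  angular=[
    [0, 0, 0],
    [0, 0, 0],
    [0, 0, 0],
    [0, 0, 0],
  ],
  fingers=[0, 0, 0, 0],
)

```text
clock: 5.45
tcp_pos: [595.2, -307.9, 44.8]
orientation: [1.766, -2.253, -0.455]
wrist_force: [0.0, -0.0, 1.0]
finger_gap: 1.9
```

```bash
python3 r.py 19;python3 - <<'E'
from cell import ctrl
print(ctrl.state()["wrist_force"], ctrl.state()["finger_gap"])
E
```

```text
[ 0.45  0.9  -0.09  1.16  0.12  1.48 -1.47] [ 595.2 -307.9   44.8]
shift mm [-0.7  0.5  2.8] units [-0.02  0.02  0.09] | turn [-0.003  0.002 -0.   ] units [-0.04  0.02 -0.  ]
[ 0.03576085 -0.03961113  1.0422073 ] 1.9098867408608782
```

Run:
```python
from cell import ctrl
import cv2
for n,x,y,w,h in(("scene",120,170,160,120),("top",380,190,130,100)):
    r=ctrl.read_camera(n)["pixels"][:,:,::-1]
    cv2.imwrite(f"pics/{n}3.png",cv2.resize(r[y:y+h,x:x+w],None,fx=5,fy=5,interpolation=cv2.INTER_CUBIC))
```

```text
(no output)
```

View pics/scene3.png

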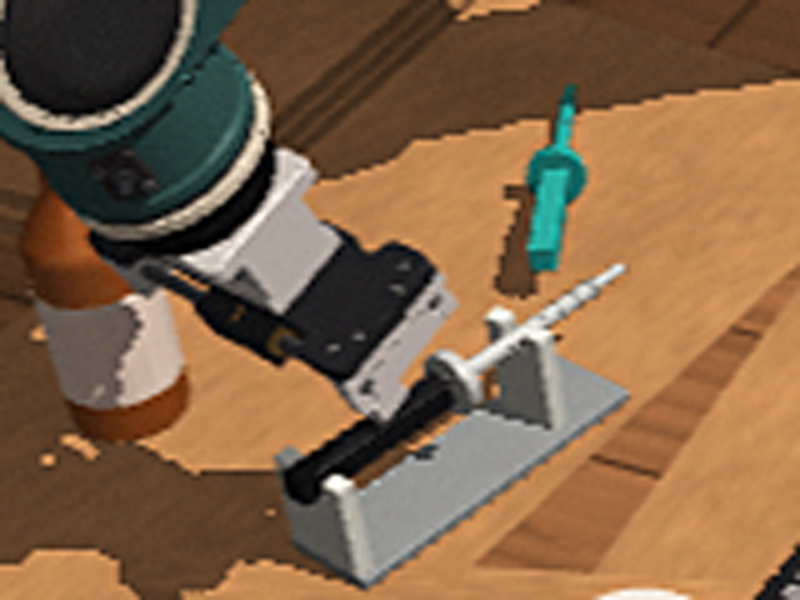

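View pics/top3.png

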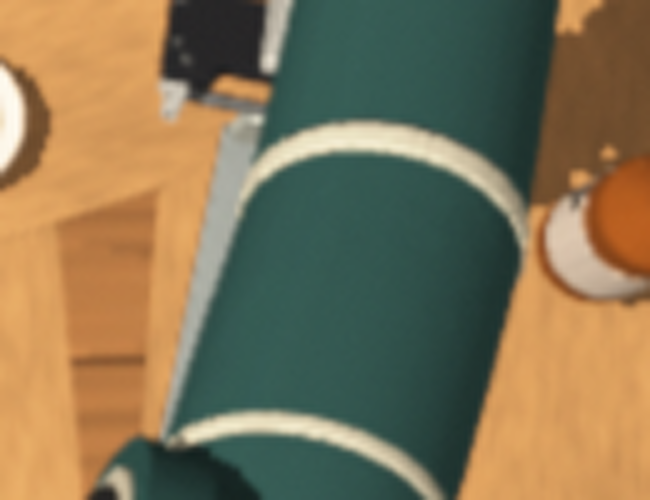

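Run:
```python
from h import *;from cell import ctrl
s=ctrl.state();Rc=R.from_rotvec(s["orientation"]).as_matrix()
print(s["tcp_pos"],s["finger_gap"])
for b in(0,19,60,97):print(b,((proj("scene",s["tcp_pos"]-Rc[:,2]*b)-[120,170])*5).round(),((proj("top",s["tcp_pos"]-Rc[:,2]*b)-[380,190])*5).round())
for dx in(-35,65):
  for z in (52,60,68):print(dx,z,((proj("scene",ROD*[1,1,0]+[0,0,z]+dx*np.array([np.cos(RY),np.sin(RY),0]))-[120,170])*5).round())
```

```text
[ 595.23950722 -307.80432329   44.90520004] 0.5286356799237745
0 [[408. 437.]] [[261. 222.]]
19 [[392. 418.]] [[270. 204.]]
60 [[355. 375.]] [[289. 163.]]
97 [[320. 334.]] [[307. 124.]]
-35 52 [[449. 398.]]
-35 60 [[446. 385.]]
-35 68 [[444. 373.]]
65 52 [[300. 502.]]
65 60 [[296. 490.]]
65 68 [[293. 477.]]
```

Run:
```python
from cell import ctrl
import cv2,numpy as np
print(ctrl.pinch_z)
r=ctrl.read_camera("scene")["pixels"][:,:,::-1]
cv2.imwrite("pics/scene4full.png",r)
x,y,w,h=165,215,60,60
a=cv2.resize(r[y:y+h,x:x+w],None,fx=9,fy=9,interpolation=cv2.INTER_CUBIC)
cv2.imwrite("pics/scene4.png",np.clip(a.astype(float)*1.8,0,255).astype(np.uint8))
```

```text
18.8
```

View pics/scene4.png

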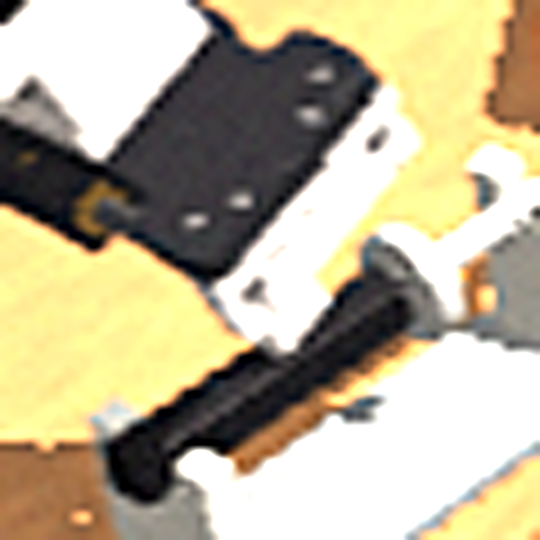

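View pics/scene4full.png

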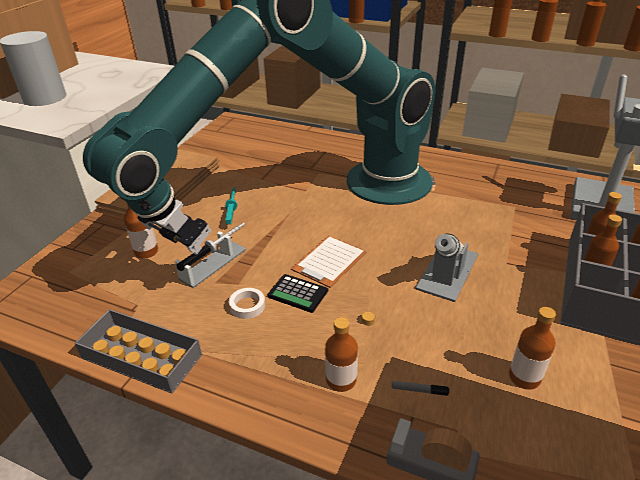

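Run:
```python
from h import *
Rc=R.from_rotvec([-2.45608251e+00,1.95779568e+00,1.53614346e-03]).as_matrix();p=np.array([139.24,-608.88,175.75])
for dx in(-47,47):
  for b in (0,20):print(dx,b,proj("scene",p+Rc[:,0]*dx-Rc[:,2]*b).round(1),proj("top",p+Rc[:,0]*dx-Rc[:,2]*b).round(1))
s=cv2.imread("pics/scene0.png")[55:125,145:225];cv2.imwrite("pics/g0.png",cv2.resize(s,None,fx=7,fy=7,interpolation=cv2.INTER_CUBIC))
```

```text
-47 0 [[208.2 119.1]] [[562.4 417.1]]
-47 20 [[207.3 113.2]] [[566.1 418.5]]
47 0 [[180.2 117.5]] [[600.6 407.2]]
47 20 [[179.1 111.6]] [[604.9 408.5]]
```

View pics/g0.png

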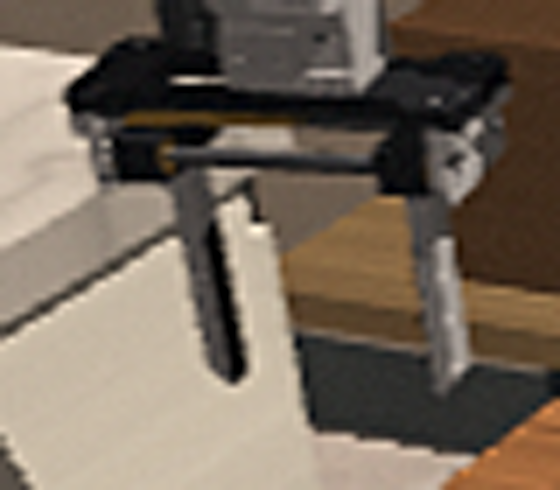

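The fingers shut on air: the gap is 0.5 mm and the rod hasn't moved. In this view and in the first one, the visible tips sit about 25 mm short of the reported TCP. I'll reopen, go deeper in steps and check against the picture.

apply_moves(
  travel=[
    [0, 0, 0],
    [0, 0, 0],
    [0, 0, 0],
    [0, 0, 0],
    [0, 0, 0],
    [0, 0, 0],
    [0, 0, 0],
    [0, 0, 0],
    [0, 0, 0],
    [0, 0, 0],
  ],
  angular=[
    [0, 0, 0],
    [0, 0, 0],
    [0, 0, 0],
    [0, 0, 0],
    [0, 0, 0],
    [0, 0, 0],
    [0, 0, 0],
    [0, 0, 0],
    [0, 0, 0],
    [0, 0, 0],
  ],
  fingers=[0.7, 0.7, 0.7, 0.7, 0.7, 0.7, 0.7, 0.7, 0.7, 0.7],
)

```text
clock: 6.6
tcp_pos: [595.2, -307.7, 44.8]
orientation: [1.766, -2.253, -0.455]
wrist_force: [-0.5, 0.2, -0.3]
finger_gap: 65.6
```

apply_moves(
  travel=[
    [0, 0.02, 0.3],
    [0, 0, 0.3],
    [0, 0, 0.3],
  ],
  angular=[
    [0, 0, 0],
    [0, 0, 0],
    [0, 0, 0],
  ],
  fingers=[0.7, 0.7, 0.7],
)

```text
clock: 6.9
tcp_pos: [584.4, -305.1, 18.9]
orientation: [1.767, -2.254, -0.453]
wrist_force: [-0.7, -0.3, -0.1]
finger_gap: 65.9
```

```bash
python3 r.py 19
python3 - <<'E'
from h import *
from cell import ctrl
r=ctrl.read_camera("scene")["pixels"][:,:,::-1]
s=ctrl.state();Rc=R.from_rotvec(s["orientation"]).as_matrix();g=s["finger_gap"]/2
x,y,w,h=165,205,80,75
a=cv2.resize(r[y:y+h,x:x+w],None,fx=8,fy=8,interpolation=cv2.INTER_CUBIC)
a=np.clip(a.astype(float)*1.5,0,255).astype(np.uint8)
for b,c in((0,(0,0,255)),(20,(0,255,0)),(40,(255,0,0))):
  for dx in(-g,g):
    q=(proj("scene",s["tcp_pos"]+Rc[:,0]*dx-Rc[:,2]*b)[0]-[x,y]+.5)*8-.5;cv2.circle(a,tuple(int(v) for v in q),3,c,-1)
cv2.imwrite("pics/scene5.png",a)
E
```

```text
[ 0.45  0.91 -0.09  1.21  0.13  1.42 -1.47] [ 584.4 -305.1   18.9]
shift mm [ -0.6   0.2 -25.4] units [-0.02  0.01 -0.85] | turn [-0.004  0.002 -0.   ] units [-0.06  0.02 -0.  ]
```

View pics/scene5.png

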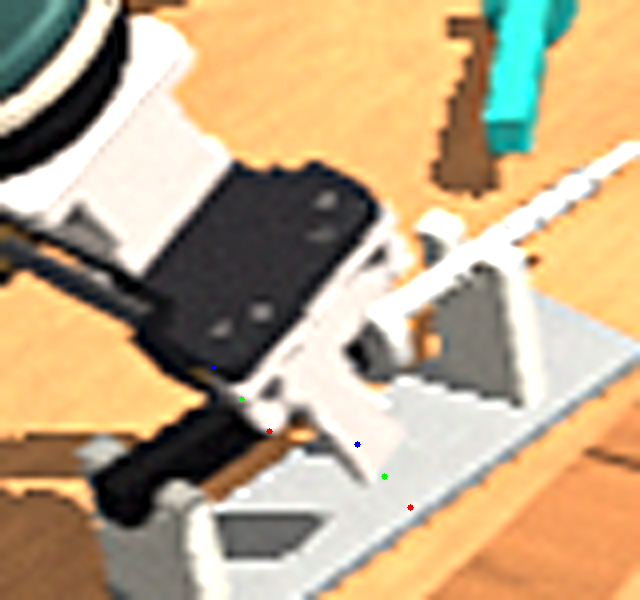

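The fingertips now reach below the handle, with the near tip at about (384,457) against handle bottom of about y=420. True tips are about 28 mm behind the reported TCP, so the handle should now lie between the pads. I'll close again.

apply_moves(
  travel=[
    [0, 0, 0],
    [0, 0, 0],
    [0, 0, 0],
    [0, 0, 0],
    [0, 0, 0],
    [0, 0, 0],
    [0, 0, 0],
    [0, 0, 0],
    [0, 0, 0],
    [0, 0, 0],
  ],
  angular=[
    [0, 0, 0],
    [0, 0, 0],
    [0, 0, 0],
    [0, 0, 0],
    [0, 0, 0],
    [0, 0, 0],
    [0, 0, 0],
    [0, 0, 0],
    [0, 0, 0],
    [0, 0, 0],
  ],
  fingers=[0, 0, 0, 0, 0, 0, 0, 0, 0, 0],
  grip_force=45,
)

```text
clock: 7.95
tcp_pos: [583.1, -304.7, 17.3]
orientation: [1.766, -2.253, -0.456]
wrist_force: [-0.5, 0.4, -0.7]
finger_gap: 15.3
```

```bash
python3 r.py 19
python3 - <<'E'
from h import *
from cell import ctrl
r=ctrl.read_camera("scene")["pixels"][:,:,::-1]
s=ctrl.state();print(s["wrist_force"])
x,y,w,h=165,205,80,75
a=cv2.resize(r[y:y+h,x:x+w],None,fx=8,fy=8,interpolation=cv2.INTER_CUBIC)
cv2.imwrite("pics/scene6.png",np.clip(a.astype(float)*1.5,0,255).astype(np.uint8))
E
```

```text
[ 0.45  0.91 -0.09  1.22  0.13  1.42 -1.47] [ 583.1 -304.7   17.3]
shift mm [ -0.5  -0.3 -27.4] units [-0.02 -0.01 -0.91] | turn [-0.002  0.002 -0.   ] units [-0.03  0.02 -0.  ]
[0.08507736 0.44983098 0.58131279]
```

View pics/scene6.png

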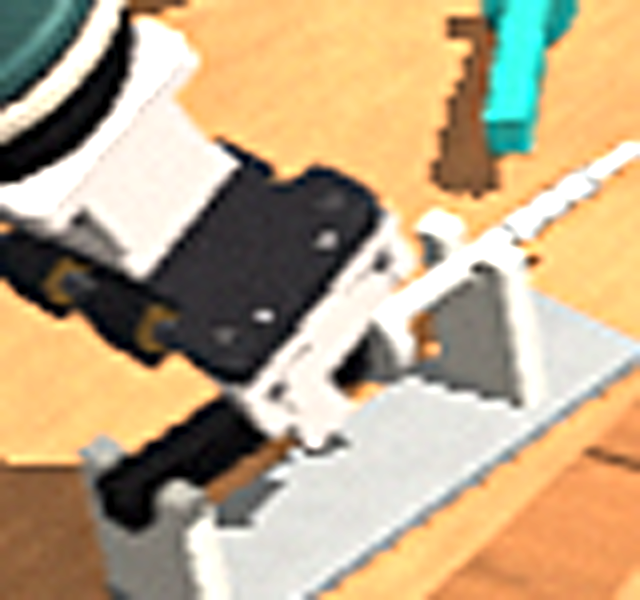

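```bash
cat >> h.py <<'E'
import json,os
def rodpose(o,yaw,el):
    x=np.array([np.cos(el)*np.cos(yaw),np.cos(el)*np.sin(yaw),np.sin(el)]);y=np.array([-np.sin(yaw),np.cos(yaw),0]);T=np.eye(4)
    T[:3,:3]=np.c_[x,y,np.cross(x,y)];T[:3,3]=o;return T
def toolT(s):
    T=np.eye(4);T[:3,:3]=R.from_rotvec(s["orientation"]).as_matrix();T[:3,3]=s["tcp_pos"];return T
def G(): return np.array(json.load(open("G.json")))
MOUTH=np.array([457.9,263.4,160.]);MY=-.105;EL=np.radians(42)
def go(s,Trod):
    T=Trod@np.linalg.inv(G()); rel(s["tcp_pos"],s["orientation"],T[:3,3],T[:3,:3])
def now(s):
    T=toolT(s)@G();x=T[:3,0];print("clock",round(float(s["clock"]),2),"rod o",T[:3,3].round(1),"yaw",np.arctan2(x[1],x[0]).round(3),"el",np.arcsin(x[2]).round(3),"roll",round(float(np.arctan2(T[2,1],T[2,2])),3),"tip",(T[:3,3]-165*x).round(1),"j",s["joint_pos"].round(2),"F",s["wrist_force"].round(1),"gap",round(float(s["finger_gap"]),1));return T
E
python3 - <<'E'
from h import *;from cell import ctrl
s=ctrl.state()
g=np.linalg.inv(toolT(s))@rodpose(ROD,RY,0);json.dump(g.tolist(),open("G.json","w"));print(g.round(3))
go(s,rodpose(ROD+[0,0,120],RY,0))
E
```

```text
[[-1.0000e-03 -1.0000e+00 -2.0000e-03 -5.0500e-01]
 [-9.2200e-01  0.0000e+00  3.8700e-01 -2.8800e-01]
 [-3.8700e-01  2.0000e-03 -9.2200e-01 -4.6458e+01]
 [ 0.0000e+00  0.0000e+00  0.0000e+00  1.0000e+00]]
shift mm [  -0.2   46.5 -110.6] units [-0.01  1.55 -3.69] | turn [ 0.  0. -0.] units [ 0.  0. -0.]
```

apply_moves(
  travel=[
    [0, 0.13, -0.3],
    [0, 0.2, -0.48],
    [0, 0.3, -0.72],
    [0, 0.3, -0.72],
    [0, 0.3, -0.72],
    [0, 0.3, -0.72],
  ],
  angular=[
    [0, 0, 0],
    [0, 0, 0],
    [0, 0, 0],
    [0, 0, 0],
    [0, 0, 0],
    [0, 0, 0],
  ],
  fingers=[0, 0, 0, 0, 0, 0],
)

```text
clock: 8.6
tcp_pos: [582.3, -304.4, 143.1]
orientation: [1.765, -2.252, -0.459]
wrist_force: [0.2, -0.0, -1.7]
finger_gap: 15.5
```

```bash
cat > look.py <<'E'
from h import *
from cell import ctrl
import sys
n,cam,x,y,w,h,k,g=sys.argv[1],sys.argv[2],*map(int,sys.argv[3:8]),float(sys.argv[8])
s=ctrl.state();T=now(s)
a=ctrl.read_camera(cam)["pixels"][:,:,::-1]
cv2.imwrite(f"pics/{n}_full.png",a)
a=cv2.resize(a[y:y+h,x:x+w],None,fx=k,fy=k,interpolation=cv2.INTER_CUBIC);a=np.clip(a.astype(float)*g,0,255).astype(np.uint8)
if len(sys.argv)>9:
  for X in (-165,-45,0,65):
    q=(proj(cam,T[:3,3]+X*T[:3,0])[0]-[x,y]+.5)*k-.5;cv2.circle(a,tuple(int(v) for v in q),3,(0,0,255),-1);print(X,q.round())
cv2.imwrite(f"pics/{n}.png",a)
E
python3 look.py lift scene 100 120 160 120 5 1.3 1
```

```text
clock 8.6 rod o [ 600.2 -308.4  185.8] yaw -0.241 el -0.002 roll 0.001 tip [ 440.  -269.1  186.2] j [ 0.45  0.79 -0.09  1.14  0.11  1.61 -1.46] F [ 0.2 -0.  -1.7] gap 15.5
-165 [698. 314.]
-45 [525. 422.]
0 [455. 466.]
65 [348. 532.]
```

View pics/lift.png

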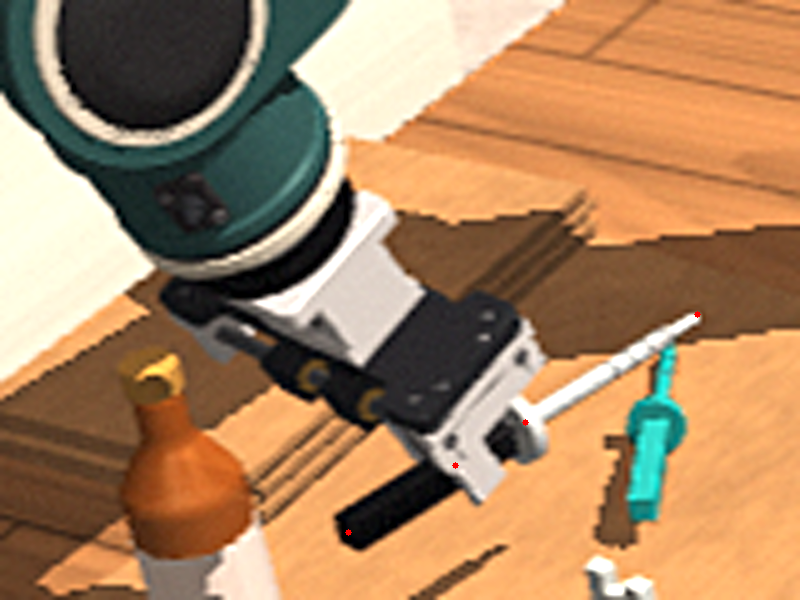

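Rod lifted level; the tip is at (698,314), matching the prediction. Next I carry it across.

Run:
```python
from h import *;from cell import ctrl
s=ctrl.state()
go(s,rodpose([615,247,300],RY,0))
go(s,rodpose([615,247,300],MY,EL))
```

```text
shift mm [-543.3  152.8  -54.3] units [-18.11   5.09  -1.81] | turn [-0.003 -0.    -0.   ] units [-0.03 -0.   -0.  ]
shift mm [-545.3  121.7  -65.9] units [-18.18   4.06  -2.2 ] | turn [ 0.729  0.004 -0.14 ] units [ 9.11  0.05 -1.75]
```

apply_moves(
  travel=[
    [-0.4, 0.28, -0.2],
    [-0.8, 0.28, -0.2],
    [-1, 0.28, -0.1],
    [-1, 0.28, -0.1],
    [-1, 0.28, -0.1],
    [-1, 0.28, -0.1],
    [-1, 0.28, -0.1],
    [-1, 0.28, -0.1],
    [-1, 0.28, -0.1],
    [-1, 0.28, -0.1],
  ],
  angular=[
    [0, 0, 0],
    [0, 0, 0],
    [0, 0, 0],
    [0, 0, 0],
    [0, 0, 0],
    [0, 0, 0],
    [0, 0, 0],
    [0, 0, 0],
    [0, 0, 0],
    [0, 0, 0],
  ],
  fingers=[0, 0, 0, 0, 0, 0, 0, 0, 0, 0],
)

```text
clock: 9.65
tcp_pos: [584.0, -7.7, 223.6]
orientation: [1.765, -2.259, -0.447]
wrist_force: [0.1, 0.3, -2.6]
finger_gap: 15.4
```

apply_moves(
  travel=[
    [-1, 0.28, -0.1],
    [-1, 0.28, -0.1],
    [-1, 0.28, -0.1],
    [-1, 0.28, -0.1],
    [-1, 0.28, -0.1],
    [-0.6, 0.28, 0],
    [-0.3, 0, 0],
  ],
  angular=[
    [0, 0, 0],
    [0, 0, 0],
    [0, 0, 0],
    [0, 0, 0],
    [0, 0, 0],
    [0, 0, 0],
    [0, 0, 0],
  ],
  fingers=[0, 0, 0, 0, 0, 0, 0],
)

```text
clock: 10.35
tcp_pos: [579.8, 190.5, 263.9]
orientation: [1.777, -2.25, -0.446]
wrist_force: [-0.5, -1.1, -2.3]
finger_gap: 15.3
```

Run:
```python
from h import *;from cell import ctrl
s=ctrl.state();now(s)
go(s,rodpose([615,247,300],MY,EL))
```

```text
clock 10.35 rod o [597.3 186.8 306.7] yaw -0.233 el 0.007 roll -0.001 tip [436.8 224.9 305.5] j [-0.1   0.59 -0.26  1.22 -0.07  1.67 -2.15] F [-0.5 -1.1 -2.3] gap 15.3
shift mm [-64.6 -36.4  -6.4] units [-2.15 -1.21 -0.21] | turn [ 0.725  0.003 -0.132] units [ 9.06  0.04 -1.65]
```

apply_moves(
  travel=[
    [-0.5, 0, 0],
    [-0.5, 0, 0],
    [-0.5, 0, 0],
    [-0.4, 0, 0],
    [-0.2, 0, 0],
    [0, 0, 0],
    [0, 0, 0],
    [0, 0, 0],
    [0, 0, 0],
  ],
  angular=[
    [1, 0, -0.2],
    [1, 0, -0.2],
    [1, 0, -0.2],
    [1, 0, -0.2],
    [1, 0, -0.2],
    [1, 0, -0.2],
    [1, 0, -0.2],
    [1, 0, -0.2],
    [1, 0, 0],
  ],
  fingers=[0, 0, 0, 0, 0, 0, 0, 0, 0],
)

```text
clock: 11.25
tcp_pos: [592.2, 252.3, 265.1]
orientation: [-1.922, 2.137, -0.376]
wrist_force: [1.0, 0.1, -2.1]
finger_gap: 15.9
```

```bash
cat > p.py <<'E'
from h import *;from cell import ctrl
import sys
s=ctrl.state();T=now(s)
ax=rodpose([0,0,0],MY,EL)[:3,0]
tip=T[:3,3]-165*T[:3,0];M=rodpose(MOUTH,MY,EL)
print("tip in tube",(M[:3,:3].T@(tip-MOUTH)).round(1),"collar in tube",(M[:3,:3].T@(T[:3,3]-45*T[:3,0]-MOUTH)).round(1),"axis err",(M[:3,:3].T@T[:3,0]).round(3))
go(s,rodpose(MOUTH+ax*float(sys.argv[1]),MY,EL))
E
python3 p.py 205; python3 look.py hov scene 370 130 150 130 5 1.2 1;python3 look.py hovt top 150 210 130 120 6 1.2 1
```

```text
clock 11.25 rod o [576.4 254.1 308.7] yaw -0.11 el 0.753 roll 0.008 tip [456.7 267.3 195.8] j [-0.35  0.21 -0.26  1.75  0.34  0.94 -2.44] F [ 1.   0.1 -2.1] gap 15.9
tip in tube [22.8  3.8 27.7] collar in tube [142.8   3.3  30.1] axis err [ 1.    -0.004  0.02 ]
shift mm [  3.5 -26.5  22.4] units [ 0.12 -0.88  0.75] | turn [-0.02   0.005 -0.002] units [-0.25  0.07 -0.02]
clock 11.25 rod o [576.4 254.1 308.7] yaw -0.11 el 0.753 roll 0.008 tip [456.7 267.3 195.8] j [-0.35  0.21 -0.26  1.75  0.34  0.94 -2.44] F [ 1.   0.1 -2.1] gap 15.9
-165 [390. 497.]
-45 [343. 447.]
0 [323. 425.]
65 [291. 391.]
clock 11.3 rod o [574.4 255.1 308.2] yaw -0.108 el 0.757 roll 0.008 tip [455.2 268.  194.8] j [-0.35  0.21 -0.26  1.76  0.35  0.93 -2.44] F [ 0.7  3.9 -0.8] gap 15.7
-165 [377. 458.]
-45 [359. 219.]
0 [352. 123.]
65 [341. -23.]
```

View pics/hov.png

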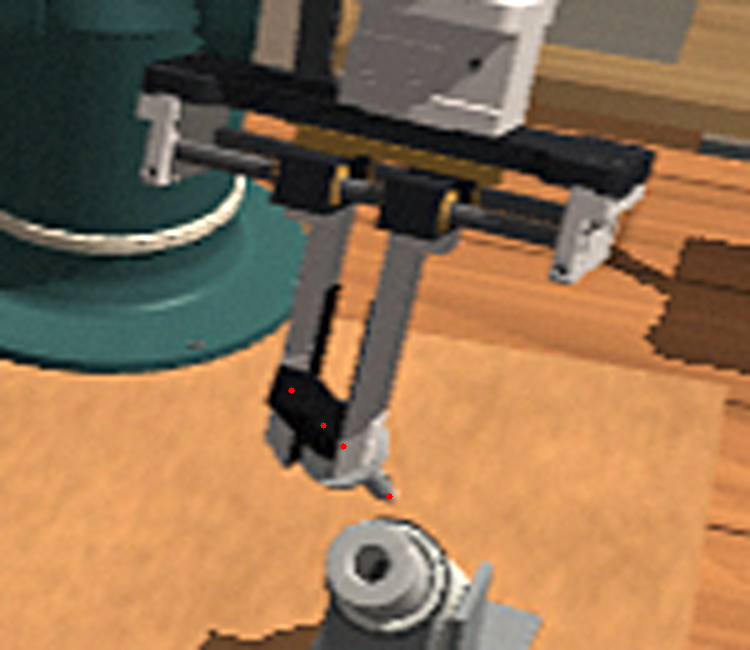

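View pics/hovt.png

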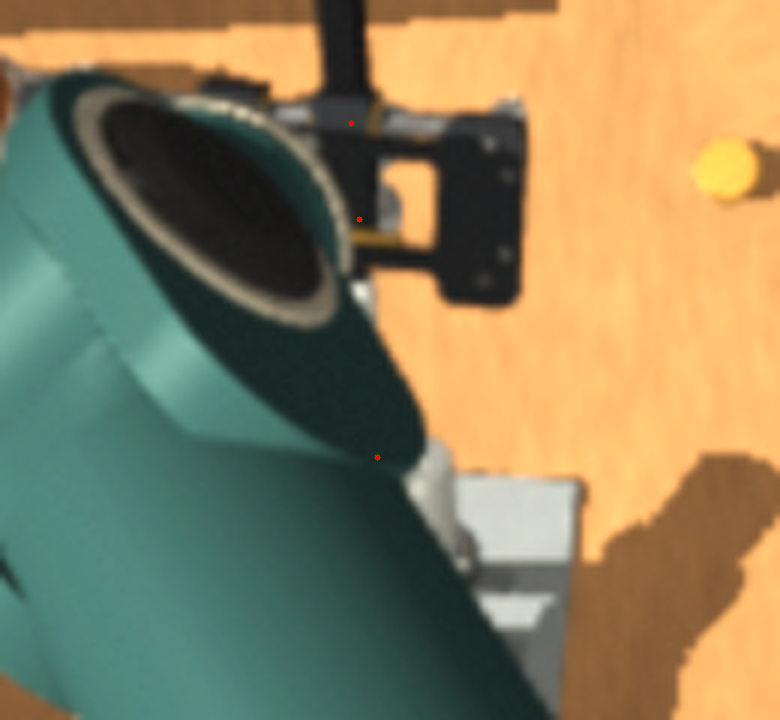

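Tip seen at (390,497), exactly where predicted; tube bore at (373,565). Now I align on the tube axis.

apply_moves(
  travel=[
    [0.05, -0.3, 0.3],
    [0.05, -0.3, 0.3],
    [0.02, -0.25, 0.15],
    [0, 0, 0],
  ],
  angular=[
    [-0.1, 0, 0],
    [-0.1, 0.03, 0],
    [-0.05, 0.04, 0],
    [0, 0, 0],
  ],
  fingers=[0, 0, 0, 0],
)

```text
clock: 11.75
tcp_pos: [625.5, 243.3, 251.0]
orientation: [-1.937, 2.159, -0.358]
wrist_force: [-0.5, -0.8, -2.2]
finger_gap: 15.6
```

```bash
python3 p.py 190
```

```text
clock 11.75 rod o [610.9 245.4 295.1] yaw -0.107 el 0.727 roll -0.002 tip [488.3 258.5 185.4] j [-0.32  0.28 -0.24  1.68  0.33  0.95 -2.39] F [-0.5 -0.8 -2.2] gap 15.6
tip in tube [39.9 -1.6 -1.7] collar in tube [159.9  -1.8  -2.4] axis err [ 1.    -0.002 -0.006]
shift mm [-2.  14.4  3.3] units [-0.07  0.48  0.11] | turn [ 0.006 -0.003 -0.003] units [ 0.08 -0.04 -0.04]
```

apply_moves(
  travel=[
    [-0.06, 0.44, 0.17],
    [-0.01, 0.4, 0.17],
    [0, 0, 0],
  ],
  angular=[
    [0.08, -0.03, -0.03],
    [0, 0, 0],
    [0, 0, 0],
  ],
  fingers=[0, 0, 0],
)

```text
clock: 12.05
tcp_pos: [605.9, 246.5, 231.0]
orientation: [-1.935, 2.157, -0.361]
wrist_force: [0.2, 0.3, -1.8]
finger_gap: 15.9
```

```bash
python3 p.py 165;python3 look.py h2 scene 400 190 80 80 8 1.2 1; python3 look.py h2t top 200 240 80 70 8 1.2 1
```

```text
clock 12.05 rod o [591.2 248.6 275. ] yaw -0.108 el 0.73 roll -0.001 tip [468.9 261.8 164.9] j [-0.34  0.27 -0.25  1.75  0.35  0.9  -2.43] F [ 0.2  0.3 -1.8] gap 15.9
tip in tube [11.6 -0.5 -3.8] collar in tube [131.6  -0.7  -4.1] axis err [ 1.    -0.002 -0.003]
shift mm [-0.8 12.2  0.6] units [-0.03  0.41  0.02] | turn [ 0.003 -0.002 -0.003] units [ 0.03 -0.03 -0.04]
clock 12.05 rod o [591.2 248.6 275. ] yaw -0.108 el 0.73 roll -0.001 tip [468.9 261.8 164.9] j [-0.34  0.27 -0.25  1.75  0.35  0.9  -2.43] F [ 0.2  0.3 -1.8] gap 15.9
-165 [340. 425.]
-45 [259. 368.]
0 [224. 343.]
65 [169. 304.]
clock 12.1 rod o [591.9 248.5 275.7] yaw -0.108 el 0.731 roll -0.001 tip [469.8 261.8 165.6] j [-0.34  0.27 -0.25  1.75  0.35  0.9  -2.43] F [ 0.8  0.1 -1.3] gap 15.5
-165 [143. 331.]
-45 [124.  13.]
0 [ 117. -115.]
65 [ 105. -308.]
```

View pics/h2.png

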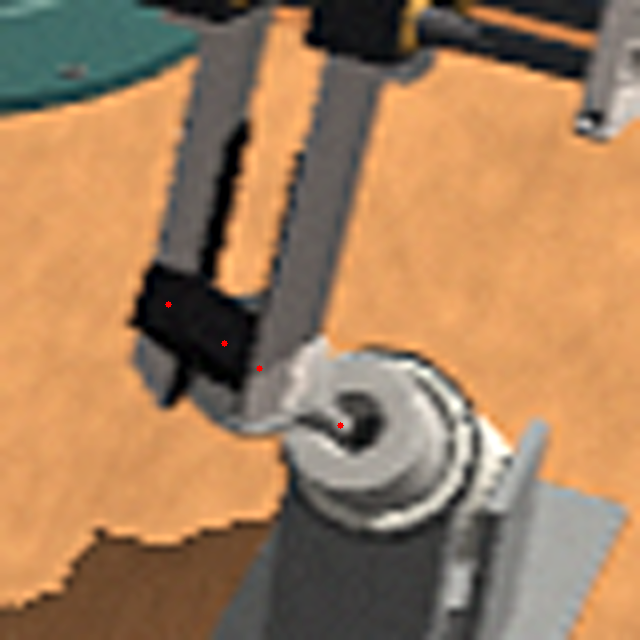

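View pics/h2t.png

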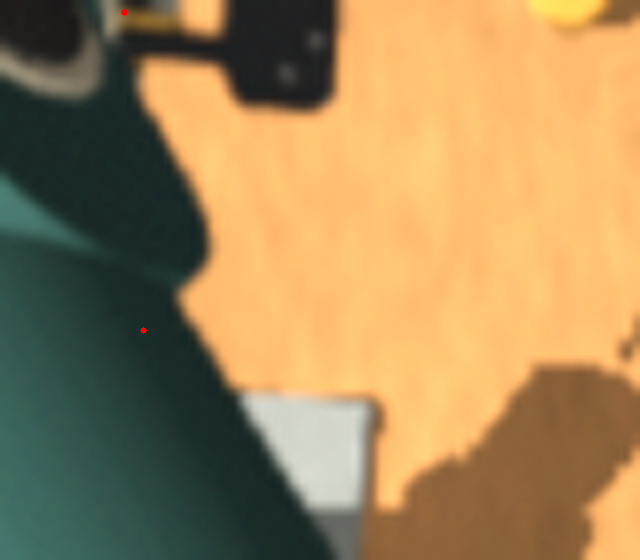

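```bash
python3 - <<'E'
from h import *
M=rodpose(MOUTH,MY,EL)
for l in((0,0,0),(11.6,0,0),(11.6,0,-3.8),(5,0,0)):print(l,((proj("scene",M[:3,3]+M[:3,:3]@np.array(l))[0]-[400,190]+.5)*8-.5).round())
E
python3 p.py 173
```

```text
(0, 0, 0) [353. 418.]
(11.6, 0, 0) [346. 413.]
(11.6, 0, -3.8) [342. 426.]
(5, 0, 0) [350. 416.]
clock 12.15 rod o [592.4 248.5 276.3] yaw -0.109 el 0.732 roll -0.0 tip [470.3 261.8 166. ] j [-0.34  0.27 -0.25  1.75  0.35  0.9  -2.43] F [-0.5  0.  -1.9] gap 15.3
tip in tube [13.4 -0.3 -3.9] collar in tube [133.4  -0.6  -4. ] axis err [ 1.    -0.003 -0.001]
shift mm [-0.8  6.5 -1.7] units [-0.03  0.22 -0.06] | turn [ 0.001 -0.002 -0.004] units [ 0.01 -0.02 -0.05]
```

apply_moves(
  travel=[
    [-0.03, 0.15, -0.1],
    [0, 0, 0],
  ],
  angular=[
    [0, -0.02, -0.05],
    [0, 0, 0],
  ],
  fingers=[0, 0],
)

```text
clock: 12.35
tcp_pos: [602.4, 248.1, 234.7]
orientation: [-1.936, 2.151, -0.361]
wrist_force: [0.5, -0.2, -1.4]
finger_gap: 15.6
```

```bash
python3 p.py 170;python3 look.py h3 scene 400 190 80 80 8 1.8 1
```

```text
clock 12.35 rod o [587.5 250.  278.7] yaw -0.105 el 0.733 roll 0.001 tip [465.6 262.9 168.3] j [-0.34  0.26 -0.25  1.75  0.35  0.9  -2.43] F [ 0.5 -0.2 -1.4] gap 15.6
tip in tube [11.2  0.3  1. ] collar in tube [131.2   0.3   1. ] axis err [ 1. -0. -0.]
shift mm [0.3 5.4 3.3] units [0.01 0.18 0.11] | turn [ 0.     0.001 -0.   ] units [ 0.    0.01 -0.  ]
clock 12.35 rod o [587.5 250.  278.7] yaw -0.105 el 0.733 roll 0.001 tip [465.6 262.9 168.3] j [-0.34  0.26 -0.25  1.75  0.35  0.9  -2.43] F [ 0.5 -0.2 -1.4] gap 15.6
-165 [348. 410.]
-45 [270. 350.]
0 [236. 324.]
65 [182. 283.]
```

View pics/h3.png

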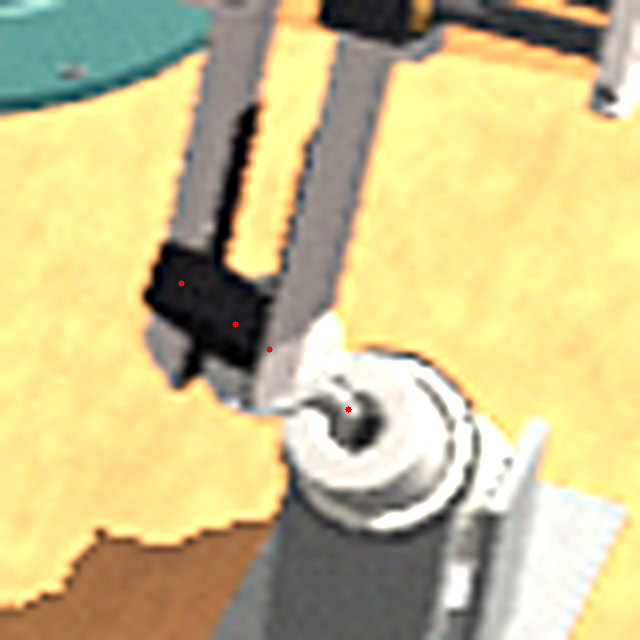

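The bore centre at about (354,419) matches the model and the tip sits over it. I'll insert in small checked steps.

apply_moves(
  travel=[
    [0.01, 0.3, 0.14],
    [0, 0.3, 0.12],
    [0, 0, 0],
  ],
  angular=[
    [0, 0, 0],
    [0, 0, 0],
    [0, 0, 0],
  ],
  fingers=[0, 0, 0],
)

```text
clock: 12.7
tcp_pos: [587.2, 249.1, 220.4]
orientation: [-1.935, 2.151, -0.361]
wrist_force: [0.0, 0.5, -2.2]
finger_gap: 15.3
```

```bash
python3 p.py 145
```

```text
clock 12.7 rod o [572.3 251.  264.4] yaw -0.106 el 0.733 roll 0.001 tip [450.4 264.  154. ] j [-0.35  0.25 -0.25  1.8   0.36  0.87 -2.46] F [ 0.   0.5 -2.2] gap 15.3
tip in tube [-9.6 -0.2  0.6] collar in tube [110.4  -0.3   0.6] axis err [ 1.    -0.001  0.   ]
shift mm [-0.3  9.3  4.6] units [-0.01  0.31  0.15] | turn [-0.     0.001 -0.001] units [-0.    0.01 -0.01]
```

apply_moves(
  travel=[
    [0, 0.3, 0.13],
    [0, 0.3, 0.13],
    [0, 0.3, 0.13],
    [0, 0, 0],
  ],
  angular=[
    [0, 0, 0],
    [0, 0, 0],
    [0, 0, 0],
    [0, 0, 0],
  ],
  fingers=[0, 0, 0, 0],
)

```text
clock: 13.1
tcp_pos: [563.1, 251.6, 198.3]
orientation: [-1.936, 2.151, -0.361]
wrist_force: [0.1, 0.1, -1.3]
finger_gap: 15.8
```

```bash
python3 p.py 110
```

```text
clock 13.1 rod o [548.3 253.6 242.2] yaw -0.105 el 0.733 roll 0.0 tip [426.3 266.5 131.9] j [-0.37  0.23 -0.26  1.87  0.38  0.82 -2.52] F [ 0.1  0.1 -1.3] gap 15.8
tip in tube [-42.4  -0.3   0.4] collar in tube [77.6 -0.3  0.3] axis err [ 1.    -0.    -0.001]
shift mm [-0.3 11.5  5.2] units [-0.01  0.38  0.17] | turn [ 0.001  0.    -0.   ] units [ 0.01  0.   -0.  ]
```

apply_moves(
  travel=[
    [0, 0.3, 0.13],
    [0, 0.3, 0.13],
    [0, 0.3, 0.13],
    [0, 0.2, 0.09],
    [0, 0, 0],
  ],
  angular=[
    [0, 0, 0],
    [0, 0, 0],
    [0, 0, 0],
    [0, 0, 0],
    [0, 0, 0],
  ],
  fingers=[0, 0, 0, 0, 0],
)

```text
clock: 13.6
tcp_pos: [534.3, 254.7, 171.6]
orientation: [-1.937, 2.151, -0.361]
wrist_force: [0.2, 0.5, -2.6]
finger_gap: 15.6
```

```bash
python3 p.py 65;python3 look.py i1 scene 400 190 80 80 8 1.5 1
```

```text
clock 13.6 rod o [519.5 256.7 215.6] yaw -0.105 el 0.733 roll 0.0 tip [397.5 269.5 105.2] j [-0.4   0.22 -0.26  1.95  0.41  0.77 -2.59] F [ 0.2  0.5 -2.6] gap 15.6
tip in tube [-81.8  -0.2  -0.1] collar in tube [38.2 -0.2 -0.1] axis err [ 1.  0. -0.]
shift mm [-0.2 16.8  6.9] units [-0.01  0.56  0.23] | turn [0. 0. 0.] units [0.01 0.   0.  ]
clock 13.6 rod o [519.5 256.7 215.6] yaw -0.105 el 0.733 roll 0.0 tip [397.5 269.5 105.2] j [-0.4   0.22 -0.26  1.95  0.41  0.77 -2.59] F [ 0.2  0.5 -2.6] gap 15.6
-165 [397. 452.]
-45 [329. 401.]
0 [300. 379.]
65 [254. 344.]
```

View pics/i1.png

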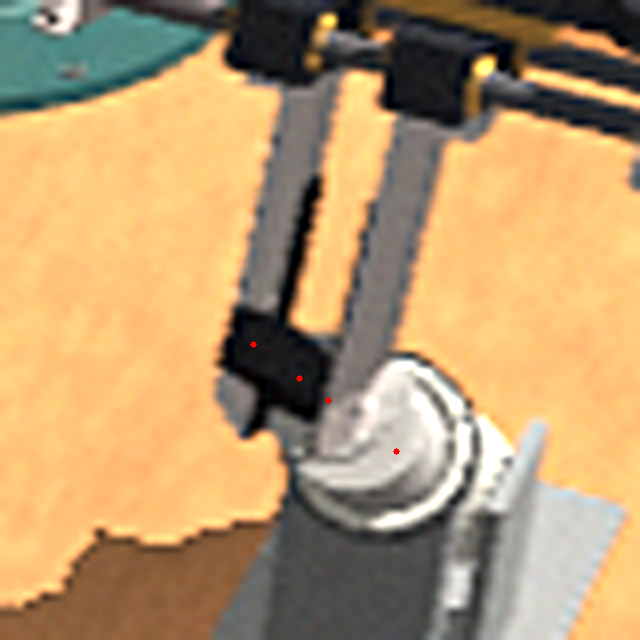

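apply_moves(
  travel=[
    [0, 0.2, 0.085],
    [0, 0.2, 0.085],
    [0, 0.15, 0.06],
    [0, 0.15, 0.06],
    [0, 0, 0],
  ],
  angular=[
    [0, 0, 0],
    [0, 0, 0],
    [0, 0, 0],
    [0, 0, 0],
    [0, 0, 0],
  ],
  fingers=[0, 0, 0, 0, 0],
)

```text
clock: 14.15
tcp_pos: [517.1, 256.8, 156.0]
orientation: [-1.935, 2.15, -0.361]
wrist_force: [0.5, -0.0, -2.0]
finger_gap: 15.9
```

```bash
python3 p.py 55
```

```text
clock 14.15 rod o [502.2 258.7 200. ] yaw -0.106 el 0.734 roll 0.002 tip [380.3 271.7  89.5] j [-0.43  0.22 -0.26  2.    0.44  0.73 -2.65] F [ 0.5 -0.  -2. ] gap 15.9
tip in tube [-1.052e+02  1.000e-01 -2.000e-01] collar in tube [14.8  0.  -0.1] axis err [ 1.    -0.001  0.001]
shift mm [0.  4.5 1.8] units [0.   0.15 0.06] | turn [-0.001  0.001 -0.001] units [-0.01  0.01 -0.01]
```

apply_moves(
  travel=[
    [0, 0.1, 0.042],
    [0, 0.1, 0.042],
    [0, 0.1, 0.042],
  ],
  angular=[
    [0, 0, 0],
    [0, 0, 0],
    [0, 0, 0],
  ],
  fingers=[0, 0, 0],
)

```text
clock: 14.45
tcp_pos: [509.8, 257.6, 149.4]
orientation: [-1.934, 2.15, -0.361]
wrist_force: [-0.8, -0.3, -2.4]
finger_gap: 15.5
```

```bash
python3 p.py 45
```

```text
clock 14.45 rod o [494.9 259.5 193.3] yaw -0.107 el 0.734 roll 0.002 tip [373.1 272.6  82.8] j [-0.44  0.22 -0.26  2.02  0.45  0.72 -2.67] F [-0.8 -0.3 -2.4] gap 15.5
tip in tube [-115.     0.3   -0.3] collar in tube [ 5.   0.1 -0.2] axis err [ 1.    -0.002  0.001]
shift mm [0.1 4.7 1.8] units [0.   0.16 0.06] | turn [-0.001  0.001 -0.001] units [-0.01  0.02 -0.02]
```

apply_moves(
  travel=[
    [0, 0.07, 0.03],
    [0, 0.07, 0.03],
  ],
  angular=[
    [0, 0, 0],
    [0, 0, 0],
  ],
  fingers=[0, 0],
)

```text
clock: 14.65
tcp_pos: [506.4, 258.1, 146.2]
orientation: [-1.934, 2.15, -0.362]
wrist_force: [0.9, 0.4, -0.6]
finger_gap: 15.6
```

```bash
python3 p.py 45
```

```text
clock 14.65 rod o [491.4 260.  190.1] yaw -0.107 el 0.735 roll 0.002 tip [369.7 273.1  79.5] j [-0.44  0.22 -0.26  2.03  0.45  0.71 -2.68] F [ 0.9  0.4 -0.6] gap 15.6
tip in tube [-119.8    0.4   -0.4] collar in tube [ 0.2  0.2 -0.2] axis err [ 1.    -0.002  0.002]
shift mm [ 0.2  0.3 -0.1] units [ 0.01  0.01 -0.  ] | turn [-0.002  0.001 -0.001] units [-0.02  0.02 -0.02]
```

apply_moves(
  travel=[
    [0, 0.04, 0.017],
    [0, 0.04, 0.017],
  ],
  angular=[
    [0, 0, 0],
    [0, 0, 0],
  ],
  fingers=[0, 0],
)

```text
clock: 14.85
tcp_pos: [505.1, 258.4, 144.9]
orientation: [-1.933, 2.149, -0.363]
wrist_force: [6.0, -2.1, 7.1]
finger_gap: 15.4
```

```bash
python3 p.py 45; python3 look.py i2 scene 400 190 80 80 8 1.5 1
```

```text
clock 14.85 rod o [490.  260.3 188.8] yaw -0.108 el 0.736 roll 0.003 tip [368.5 273.4  78. ] j [-0.44  0.22 -0.26  2.03  0.46  0.71 -2.69] F [ 6.  -2.1  7.1] gap 15.4
tip in tube [-121.8    0.6   -0.7] collar in tube [-1.8  0.4 -0.3] axis err [ 1.    -0.002  0.003]
shift mm [ 0.4 -1.4 -0.9] units [ 0.01 -0.05 -0.03] | turn [-0.003  0.002 -0.001] units [-0.04  0.02 -0.02]
clock 14.85 rod o [490.  260.3 188.8] yaw -0.108 el 0.736 roll 0.003 tip [368.5 273.4  78. ] j [-0.44  0.22 -0.26  2.03  0.46  0.71 -2.69] F [ 6.  -2.1  7.1] gap 15.4
-165 [419. 470.]
-45 [355. 420.]
0 [327. 399.]
65 [284. 366.]
```

View pics/i2.png

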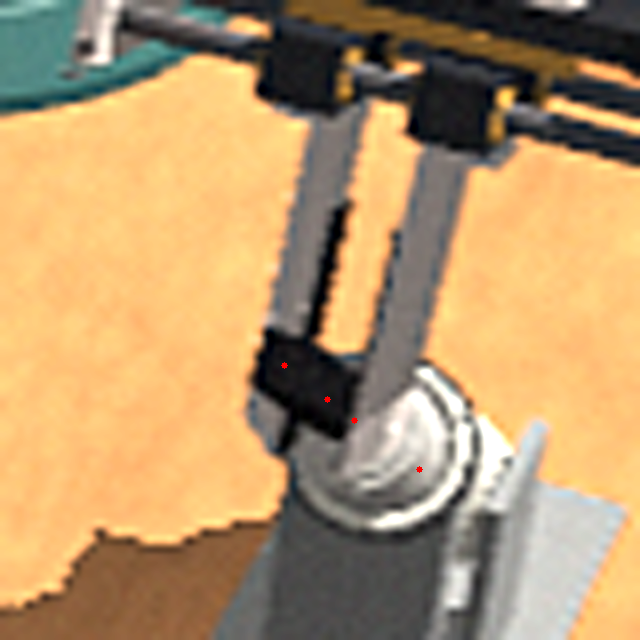

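Force of about 9–11 N along the tube axis with the collar on the mouth in the picture and at about -1.8 mm in the model, so the collar is home. I'll hold for the dwell, then draw out.

apply_moves(
  travel=[
    [0, 0.01, 0.004],
    [0, 0.01, 0.004],
    [0, 0.01, 0.004],
    [0, 0.01, 0.004],
  ],
  angular=[
    [0, 0, 0],
    [0, 0, 0],
    [0, 0, 0],
    [0, 0, 0],
  ],
  fingers=[0, 0, 0, 0],
)

```text
clock: 15.3
tcp_pos: [505.2, 258.4, 145.0]
orientation: [-1.93, 2.148, -0.364]
wrist_force: [4.1, -1.9, 3.0]
finger_gap: 15.5
```

```bash
python3 p.py 45
```

```text
clock 15.3 rod o [490.1 260.3 188.9] yaw -0.109 el 0.738 roll 0.004 tip [368.7 273.6  77.8] j [-0.44  0.21 -0.26  2.03  0.46  0.71 -2.69] F [ 4.1 -1.9  3. ] gap 15.5
tip in tube [-121.7    0.8   -1. ] collar in tube [-1.7  0.4 -0.4] axis err [ 1.    -0.003  0.005]
shift mm [ 0.4 -1.2 -0.8] units [ 0.01 -0.04 -0.03] | turn [-0.005  0.002 -0.002] units [-0.06  0.03 -0.03]
```

apply_moves(
  travel=[
    [0, 0.04, 0.017],
    [0, 0.04, 0.017],
    [0, 0.03, 0.01],
  ],
  angular=[
    [-0.03, 0, 0],
    [-0.03, 0, 0],
    [0, 0, 0],
  ],
  fingers=[0, 0, 0],
)

```text
clock: 15.6
tcp_pos: [505.2, 258.5, 144.9]
orientation: [-1.929, 2.149, -0.362]
wrist_force: [5.4, -2.4, 7.2]
finger_gap: 15.4
```

```bash
python3 p.py 145
```

```text
clock 15.6 rod o [490.1 260.3 188.8] yaw -0.111 el 0.738 roll 0.006 tip [368.8 273.9  77.7] j [-0.44  0.21 -0.26  2.03  0.46  0.7  -2.69] F [ 5.4 -2.4  7.2] gap 15.4
tip in tube [-121.7    1.1   -1.1] collar in tube [-1.7  0.6 -0.5] axis err [ 1.    -0.005  0.005]
shift mm [ -0.1 -93.6 -39.2] units [-0.   -3.12 -1.31] | turn [-0.005  0.004 -0.004] units [-0.06  0.05 -0.05]
```

Rigid stop: it does not advance under force. Drawing out along the axis.

apply_moves(
  travel=[
    [0, -0.1, -0.042],
    [0, -0.2, -0.084],
    [0, -0.3, -0.126],
    [0, -0.3, -0.126],
    [0, -0.3, -0.126],
    [0, -0.3, -0.126],
    [0, 0, 0],
  ],
  angular=[
    [-0.03, 0.02, -0.02],
    [-0.03, 0.02, -0.02],
    [0, 0, 0],
    [0, 0, 0],
    [0, 0, 0],
    [0, 0, 0],
    [0, 0, 0],
  ],
  fingers=[0, 0, 0, 0, 0, 0, 0],
)

```text
clock: 16.3
tcp_pos: [543.2, 254.3, 179.1]
orientation: [-1.938, 2.153, -0.359]
wrist_force: [-0.1, 0.2, -2.7]
finger_gap: 15.7
```

```bash
python3 p.py 145
```

```text
clock 16.3 rod o [528.5 256.3 223.1] yaw -0.105 el 0.73 roll -0.001 tip [406.2 269.1 113.1] j [-0.39  0.23 -0.26  1.93  0.4   0.79 -2.57] F [-0.1  0.2 -2.7] gap 15.7
tip in tube [-70.    0.3  -0. ] collar in tube [50.   0.3 -0.4] axis err [ 1.     0.    -0.003]
shift mm [  0.3 -46.  -20.1] units [ 0.01 -1.53 -0.67] | turn [ 0.003 -0.     0.   ] units [ 0.04 -0.    0.  ]
```

apply_moves(
  travel=[
    [0.01, -0.3, -0.13],
    [0, -0.4, -0.17],
    [0, -0.4, -0.17],
    [0, -0.4, -0.17],
    [0, -0.4, -0.17],
    [0, -0.4, -0.17],
    [0, -0.4, -0.17],
    [0, -0.3, -0.13],
    [0, 0, 0],
  ],
  angular=[
    [0.03, 0, 0],
    [0, 0, 0],
    [0, 0, 0],
    [0, 0, 0],
    [0, 0, 0],
    [0, 0, 0],
    [0, 0, 0],
    [0, 0, 0],
    [0, 0, 0],
  ],
  fingers=[0, 0, 0, 0, 0, 0, 0, 0, 0],
)

```text
clock: 17.2
tcp_pos: [622.5, 244.9, 251.6]
orientation: [-1.936, 2.151, -0.362]
wrist_force: [0.2, -0.6, -2.3]
finger_gap: 15.6
```

```bash
python3 p.py 205; python3 look.py o1 scene 370 170 110 100 7 1.5 1
```

```text
clock 17.2 rod o [607.6 246.9 295.6] yaw -0.106 el 0.733 roll 0.0 tip [485.7 259.8 185.2] j [-0.32  0.27 -0.25  1.69  0.33  0.94 -2.39] F [ 0.2 -0.6 -2.3] gap 15.6
tip in tube [37.7 -0.7 -0. ] collar in tube [157.7  -0.7  -0. ] axis err [ 1. -0. -0.]
shift mm [-0.7 -2.1 -0.9] units [-0.02 -0.07 -0.03] | turn [ 0.     0.    -0.001] units [ 0.    0.   -0.01]
clock 17.2 rod o [607.6 246.9 295.6] yaw -0.106 el 0.733 roll 0.0 tip [485.7 259.8 185.2] j [-0.32  0.27 -0.25  1.69  0.33  0.94 -2.39] F [ 0.2 -0.6 -2.3] gap 15.6
-165 [497. 490.]
-45 [424. 436.]
0 [393. 412.]
65 [343. 375.]
```

View pics/o1.png

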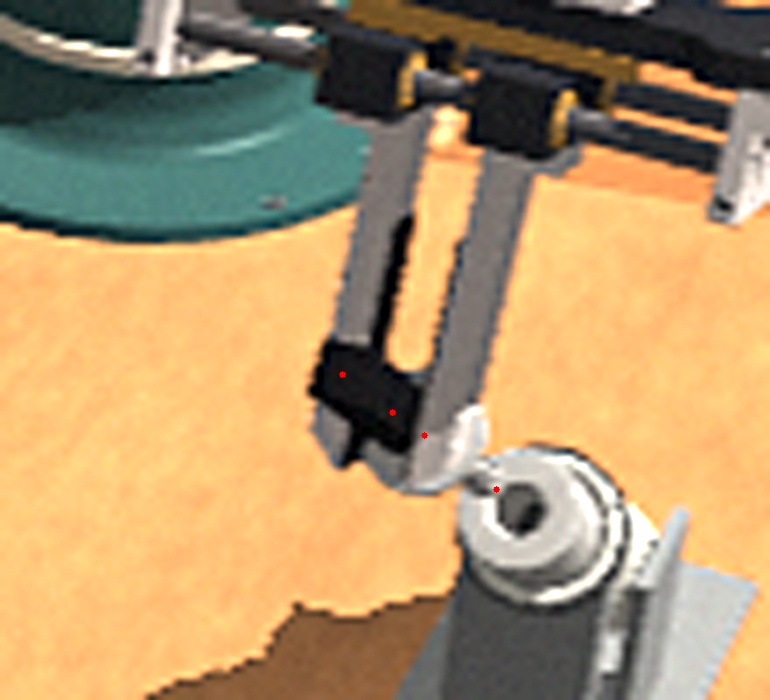

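apply_moves(
  travel=[
    [0, -0.4, -0.17],
    [0, -0.3, -0.1],
    [0, 0, 0],
    [0.3, 0, 0],
    [0.6, 0, 0],
    [0.8, 0, 0],
    [0.8, 0, 0],
    [0.8, 0, 0],
    [0.8, 0, 0],
  ],
  angular=[
    [-0.8, 0, 0],
    [-1, 0, 0],
    [-1, 0, 0],
    [-1, 0, 0],
    [-1, 0, 0],
    [-1, 0, 0.2],
    [-1, 0, 0.2],
    [-1, 0, 0.2],
    [-1, 0, 0.2],
  ],
  fingers=[0, 0, 0, 0, 0, 0, 0, 0, 0],
)

```text
clock: 18.15
tcp_pos: [618.7, 124.9, 264.3]
orientation: [1.849, -2.16, -0.429]
wrist_force: [0.1, -0.9, -2.4]
finger_gap: 15.6
```

```bash
cat > f.py <<'E'
from h import *;from cell import ctrl
import sys
s=ctrl.state();now(s);y=-.2
o=np.array([427.6,-22.1,float(sys.argv[1])])+160*np.array([np.cos(y),np.sin(y),0])
go(s,rodpose(o,y,0))
E
python3 f.py 120
```

```text
clock 18.15 rod o [637. 123. 307.] yaw -0.152 el -0.002 roll -0.011 tip [473.9 147.9 307.3] j [-0.05  0.66 -0.24  1.1  -0.01  1.76 -1.99] F [ 0.1 -0.9 -2.4] gap 15.6
shift mm [179.7 -50.4 183.5] units [ 5.99 -1.68  6.12] | turn [ 0.001 -0.029  0.04 ] units [ 0.02 -0.36  0.5 ]
```

apply_moves(
  travel=[
    [0.4, -0.15, 0.4],
    [0.7, -0.19, 0.7],
    [0.7, -0.19, 0.7],
    [0.7, -0.19, 0.7],
    [0.7, -0.19, 0.7],
    [0.6, -0.19, 0.6],
    [0.5, -0.15, 0.5],
    [0.3, -0.1, 0.3],
    [0, 0, 0],
  ],
  angular=[
    [0, -0.06, 0.08],
    [0, -0.06, 0.08],
    [0, -0.06, 0.08],
    [0, -0.06, 0.08],
    [0, -0.06, 0.08],
    [0, -0.06, 0.08],
    [0, 0, 0],
    [0, 0, 0],
    [0, 0, 0],
  ],
  fingers=[0, 0, 0, 0, 0, 0, 0, 0, 0],
)

```text
clock: 19.05
tcp_pos: [572.6, -16.6, 110.8]
orientation: [1.796, -2.209, -0.458]
wrist_force: [-0.1, -0.3, -1.6]
finger_gap: 15.7
```

```bash
python3 f.py 120
```

```text
clock 19.05 rod o [591.1 -19.9 153.3] yaw -0.205 el -0.011 roll -0.003 tip [429.5  13.6 155.2] j [ 0.14  0.68 -0.19  1.43  0.03  1.44 -1.81] F [-0.1 -0.3 -1.6] gap 15.7
shift mm [ 34.6 -14.2  30.4] units [ 1.15 -0.47  1.01] | turn [ 0.011 -0.001 -0.005] units [ 0.14 -0.01 -0.07]
```

apply_moves(
  travel=[
    [0.4, -0.16, 0.35],
    [0.4, -0.16, 0.35],
    [0.3, -0.1, 0.2],
    [0, 0, 0],
    [0, 0, 0],
    [0, 0, 0],
  ],
  angular=[
    [0.14, 0, -0.05],
    [0, 0, 0],
    [0, 0, 0],
    [0, 0, 0],
    [0, 0, 0],
    [0, 0, 0],
  ],
  fingers=[0, 0, 0, 0, 0, 0],
)

```text
clock: 19.65
tcp_pos: [569.0, -46.4, 82.0]
orientation: [1.813, -2.212, -0.446]
wrist_force: [-0.2, -0.5, -2.2]
finger_gap: 15.4
```

```bash
python3 f.py 120; python3 look.py e1 scene 250 170 150 120 5 1.4 1; python3 look.py e1t top 280 210 130 120 6 1.3 1
```

```text
clock 19.65 rod o [586.9 -49.7 124.8] yaw -0.197 el 0.002 roll 0.002 tip [425.1 -17.3 124.4] j [ 0.18  0.69 -0.18  1.47  0.04  1.38 -1.77] F [-0.2 -0.5 -2.2] gap 15.4
shift mm [ 4.7 -0.3  5. ] units [ 0.16 -0.01  0.17] | turn [-0.002  0.     0.003] units [-0.03  0.    0.04]
clock 19.65 rod o [586.9 -49.7 124.8] yaw -0.197 el 0.002 roll 0.002 tip [425.1 -17.3 124.4] j [ 0.18  0.69 -0.18  1.47  0.04  1.38 -1.77] F [-0.2 -0.5 -2.2] gap 15.4
-165 [417. 252.]
-45 [276. 377.]
0 [218. 427.]
65 [130. 505.]
clock 19.7 rod o [586.9 -49.5 124.9] yaw -0.197 el 0.003 roll 0.002 tip [425.1 -17.1 124.4] j [ 0.18  0.69 -0.18  1.47  0.04  1.38 -1.77] F [-0.5  0.4 -1.3] gap 15.6
-165 [293. 526.]
-45 [340. 252.]
0 [358. 152.]
65 [383.   8.]
```

View pics/e1.png

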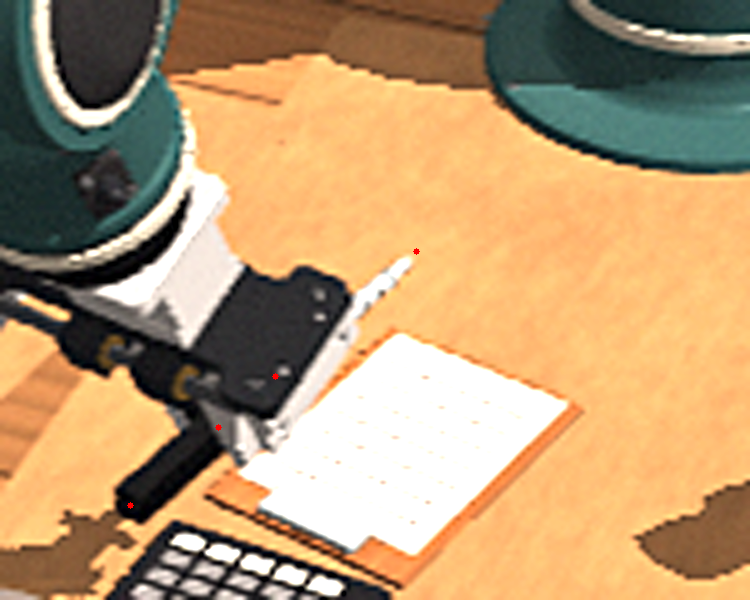

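View pics/e1t_full.png

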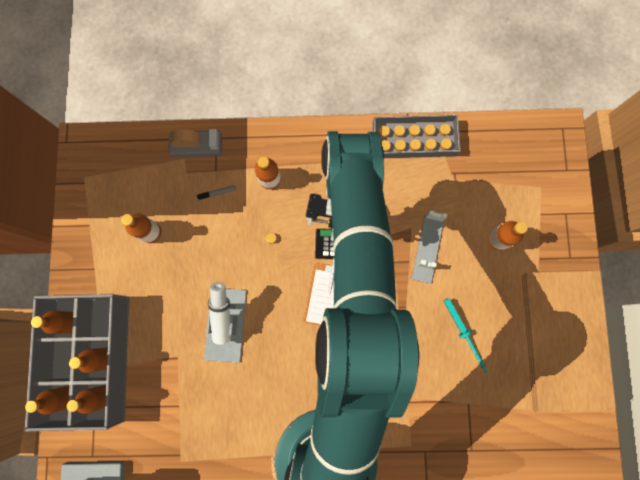

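View pics/e1_full.png

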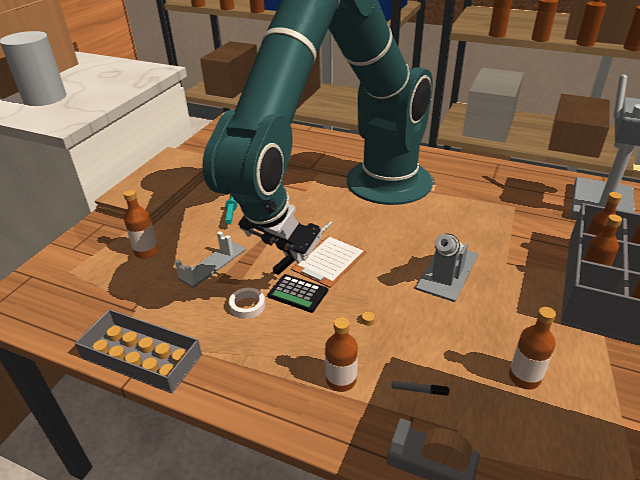

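apply_moves(
  travel=[
    [0, 0, 0],
    [0, 0, 0],
    [0, 0, 0],
    [0, 0, 0],
    [0, 0, 0],
  ],
  angular=[
    [0, 0, 0],
    [0, 0, 0],
    [0, 0, 0],
    [0, 0, 0],
    [0, 0, 0],
  ],
  fingers=[0, 0, 0, 0, 0],
)

```text
clock: 20.25
tcp_pos: [569.5, -45.5, 82.7]
orientation: [1.815, -2.212, -0.445]
wrist_force: [-0.4, -0.0, -1.8]
finger_gap: 15.6
```

Run:
```python
from h import *;from cell import ctrl
s=ctrl.state();now(s);print(abs(s["dq"]).max())
print(ctrl.finish_job())
```

```text
clock 20.25 rod o [587.3 -48.7 125.5] yaw -0.196 el 0.004 roll 0.002 tip [425.5 -16.5 124.9] j [ 0.18  0.69 -0.18  1.47  0.04  1.38 -1.77] F [-0.4 -0.  -1.8] gap 15.6
0.002336989514860143
the job is handed in; nothing more can be done
None
```

I took the black gauge rod from its cradle, slid it into the guide tube until its collar stopped on the mouth, and drew it fully out. I handed the job in at 20 s with the rod held level over the clipboard's paper; the hand-in gives no verdict.

**Insertion:** the collar met a rigid stop at about 9–10 N (wrist force), far below the 60 N limit. I held it there for over 0.2 s, then drew the rod out along the tube's axis.

**Last checks:**
- **Grip and stillness:** the gripper still holds the rod (15.6 mm opening, about 1.8 N of rod weight) and the arm is still.
- **Position:** the rod is level within 0.004 rad, and the tip is about 10 mm from the paper's centre and 125 mm above the bench.
- **Pin:** in the scene picture it is pushed back about 10 mm, within the 6–14 mm expected.
- **Surroundings:** I saw no bystander moved in the last pictures. In the top view the arm hid the tape roll, the rod and its tip, so for those I relied on the scene camera.

**What disagreed:**
- **Fingertip offset:** the visible fingertips sit about 27 mm behind the reported TCP, so my first grasp closed on air above the handle without moving the rod. I corrected from the pictures and re-gripped; from there the predicted rod positions matched the pictures to within a few mm.
- **Collar contact:** my model put the collar 1.7 mm past the mouth at contact, which is within calibration error.

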